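Scrub out the tall tumbler with the long brush

ROBOT

A 6-joint arm with a two-finger parallel gripper is mounted at the origin on the work surface. World frame = base frame: x ahead of the robot, y to its left, z up, the work surface at z = 0. Lengths are in m, angles in degrees, forces in N, time in s.
With the tool pointing down it reaches from about 0.3 to 0.75 m from the base axis. Payload 8.5 kg.
Tool frame: the origin (TCP) lies midway between the tips of the shut fingers; the grasp point (between the pads) lies 19 mm behind it; z points along the fingers, y is the line along which they close (so a half turn about z gives the same grasp; the last joint's range is limited). The gripper opens to 85 mm and grips with 20 to 120 N. Pads are 22 mm wide; open, the fingers measure 114 mm over their backs; the gripper's body (76 mm by 85 mm) begins 54 mm behind the grasp point. The pads swing forward as they close: fully open they stand 13 mm farther back than shut.
Start: joints at [-79.773, 21.807, 74.336, -0, 83.858, -12.336], TCP at [0.211, -0.508, 0.231] pointing down, gripper open.
Joint ranges: [-178.18, 178.18], [-50.72, 133.34], [12.68, 142.11], [-81.47, 261.47], [9.98, 163.14], [-165.26, 165.26]. Speed limits (degrees/s): [136.94, 136.94, 180, 180, 180, 180].

INTERFACE

Orientations are given as a 3x3 rotation matrix whose columns are the frame's x, y, z axes.
In Python, from rig import env gives the robot as it stands. The module is installed in compiled form; this text tells all that it offers.
- The arm moves only by the tool jog_arm, never from a script. Its argument "targets" is a list of rows, each a list of 6 numbers: the shift along the tool's x, y, z in cm, then the turn, a rotation vector about the tool's x, y, z in degrees. A call has 1 to 8 rows; each row is the pose to reach, as a shift and turn from the pose commanded when the call began, along the tool's axes at that moment; what a row does not reach only later rows make up. A row lasts 1/12 s, in which the tool goes at most 41.7 mm and 7.16 degrees, less where a joint would pass 70% of its speed; a pose out of reach is approached as far as the arm can. A call with a gripper value outside its range is refused whole. "hand" is the opening, from 0 (shut) to 1 (fully open), set as the call begins (left out, the last holds). The fingers move at their own pace and stop on an object; "newtons" is the grip in N (left out, the last holds). Time passes only in rows, so rows that repeat a pose let the fingers close. It gives the time, the measured TCP pose, the force, the opening and the grip force at its end, in the units of the state.
- env.observe(): the state, without advancing time (a new reading comes with each control period).
- env.get_image(name): name is "scene" or "top" or "wrist"; returns a dict with "frame" (384x512x3 uint8, red, green, blue), "depth" (384x512 float32, m along the optical axis (not along the pixel's ray), 0 where there is no reading), "fovy" (degrees; the focal length in pixels is half the picture's height over the tangent of half this angle, whatever the lens; pixels are square), "cx", "cy" (the principal point, pixels), "k1" (the pictures are not rectified: a ray, as slopes to the right and down, at radius r is drawn at 1 + k1 r^2 times it, then the intrinsics apply), "cam_to_world" (4x4, takes a point from camera to world coordinates). Camera axes: x right, y down, z forward; pixel columns grow to the right and rows downward; lengths in m; the calibration is good to about 2 mm. A picture is of the moment at which its call begins.
- env.close_job(): hands the job in; it is judged then, once.
Trained networks look in the newest picture that a camera, given by its name, has taken for a name from the list of things; names that differ only in an ending like _2 or _b are one class to them, and where a whole thing is asked for, a point or a joint stands for the part that bears it (a point fixed in the world has none). Each returns a list of dicts, best first, with "score" (0 to 1); they miss things now and then, are a little off and sometimes report something else, mostly with a low value. They report only what shows in the picture. A call takes as long as a camera call. They do not tell look-alikes from the thing itself.
- env.regions_of(camera, target): "pixels" (384x512 bool, what is visible of it) and "point" ([row, column] in pixels, amid what is visible of it).
The state is a dict: "time_s": time; "q": joint angles; "qvel": joint speeds; "joint_efforts": joint torques, N m; "position": TCP position; "tool_rot": TCP orientation; "ft_force": force on the tool from outside, world axes, zero at the start; "wrist_torque": the same for the moment, N m; "grip_width": finger opening in m; "gripper_force": force on a finger pad.
Only numpy, scipy, OpenCV 4.12 (cv2) and the standard library are available. Lean on these libraries where they do the work, as an engineer would, in place of code of your own. Each camera call takes 0.05 s, during which the arm holds its last target. There are 200 camera calls.

TASK

The long brush was left lying flat: prop it in its sloping stand and let go, so that you can take it again by its handle end and scrub out the green tumbler. Give the tumbler three full strokes, each time taking the tip of the brush right down to the bottom and back up to the mouth. Then put the brush back in the sloping stand, bristles down, with the tumbler still standing in its place and the other things left alone.

Things in the scene. Friction and masses are not known exactly. Their poses are not given: they have to be found in the camera images.
- brush: Long bottle brush, 200 mm, 130 g, lying flat at first. Own x runs from handle end to bristle tip, z up as it lies; origin at mid length on the underside, 22 mm below the brush's axis. Bristle head: stiff blue and white cylinder, 44 mm diameter, x = 10 to 100 mm. White collar plate at x = 2 to 10 mm, 26 mm wide (y), 44 mm high. Centre of mass near x = 25 mm.
- brush_tip (a point): Centre of the bristle end face, on the brush's axis (x = 100 mm, z = 22 mm in the brush's frame).
- brush_end (a point): Centre of the handle's end face, on the brush's axis (x = -100, z = 22 mm in the brush's frame). The handle, blue with a white end, is a bar 20 mm wide (y) by 16 mm high (z), from x = -100 to 2 mm; as it lies its underside is 14 mm above the table.
- stand: Sloping brush stand, fixed: grey base 150 x 84 x 12 mm with an open aluminium trough at 50 degrees from level; origin at the centre of its underside. The low end is at own +x; the handle leans up to own -x, roughly to the robot's right. Trough 105 mm long, 54 mm wide inside, walls 26 mm above its floor, a plate across its foot, open above and at the upper end: the handle sticks out.
- stand_foot (a point): Where brush_tip is when the brush is seated (head and collar on the trough floor, tip on the foot plate): (45, 0, 35) mm in the stand's frame.
- stand_top (a point): Where brush_end is when the brush is seated: own (-83.6, 0, 188.2) mm in the stand's frame. The line stand_top to stand_foot is the seated brush's axis.
- tumbler: Green tumbler standing loose and upright, open at the top, 115 mm high, 82 mm outside diameter at the mouth and 74 mm at the foot, wall 4 mm, floor 5 mm thick, 300 g. Origin at the centre of its underside, z up.
- tumbler_rim (a point): Centre of the tumbler's mouth, 115 mm above its underside.
- cat: White ceramic cat figurine, 108 mm high, about 70 mm across, loose, 250 g; origin at the centre of its underside. To be left alone.
- opener: Flat steel bottle opener, 134 mm long, 36 mm wide, 5 mm thick, loose, lying along own x; origin near its middle, on its underside. To be left alone.
- cartridge: Grey game cartridge with a yellow label, 100 x 70 x 18 mm, loose, lying flat; origin at the centre of its underside. To be left alone.
- tray: Clear tray 100 x 170 x 45 mm holding four upright cartridges (89 mm high in all), near the left edge; origin at the centre of its underside. To be left alone.
Not all that is in view belongs to the job. What is shaped like the brush but red is not meant.

How it is judged (in metres and radians):
On the way, in this order (a step that is already met when the one before it is completed fails the run):
1. the brush lies propped in the sloping stand (tip within 20 mm of the foot point, handle end within 35 mm of the top point), let go by the gripper (distance between brush_tip and stand_foot below 0.02 m and distance between brush_end and stand_top below 0.035 m and contact force between the fingers and brush below 0.05 N and linear speed of brush below 0.03 m/s), for 0.3 s.
2. first stroke down: the held brush's tip is in the tumbler, less than 25 mm above the tumbler's underside (horizontal distance between brush_tip and tumbler below 0.032 m and contact force between the fingers and brush above 0.5 N and z of brush_tip in the frame of tumbler below 0.025 m), for 0.04 s.
3. first stroke up: the held brush's tip is back up at the mouth, more than 85 mm above the tumbler's underside (horizontal distance between brush_tip and tumbler below 0.032 m and contact force between the fingers and brush above 0.5 N and z of brush_tip in the frame of tumbler above 0.085 m), for 0.04 s.
4. second stroke down: the held brush's tip is in the tumbler, less than 25 mm above the tumbler's underside (all of step 2), for 0.04 s.
5. second stroke up: the held brush's tip is back up at the mouth, more than 85 mm above the tumbler's underside (all of step 3), for 0.04 s.
6. third stroke down: the held brush's tip is in the tumbler, less than 25 mm above the tumbler's underside (all of step 4), for 0.04 s.
7. third stroke up: the held brush's tip is back up at the mouth, more than 85 mm above the tumbler's underside (all of step 5), for 0.04 s.
At the end, for the whole second after the job is handed in: The brush lies at rest in the sloping stand, bristles down (tip within 20 mm of stand_foot, handle end within 35 mm of stand_top), and the tumbler stands upright (within 0.1 rad) within 40 mm of where it started (distance between brush_tip and stand_foot below 0.02 m and distance between brush_end and stand_top below 0.035 m and linear speed of brush below 0.02 m/s and angle between tumbler's own z axis and vertical below 0.1 rad and distance of tumbler from where it was at the start of the episode below 0.04 m); the robot touches nothing.
It fails at once if the tumbler is tipped by more than 0.5 rad (angle between tumbler's own z axis and vertical above 0.5 rad).
It fails at once if the cat figurine is moved by more than 25 mm (distance of cat from where it was at the start of the episode above 0.025 m).
It fails at once if the bottle opener is moved by more than 25 mm (distance of opener from where it was at the start of the episode above 0.025 m).
It fails at once if the loose cartridge is moved by more than 25 mm (distance of cartridge from where it was at the start of the episode above 0.025 m).
It fails at once if the cartridge tray is moved by more than 25 mm (distance of tray from where it was at the start of the episode above 0.025 m).
It also fails if it takes over 72 s, if anything falls off the work surface, if the arm or the gripper's body presses on something with over 40 N, if the wrist force passes 120 N, or if a joint passes its speed limit or range.

## Working session

There is one attempt and no reset: what is moved stays moved. The work goes in short steps, Python scripts to look and compute and a tool call to move; the robot and the scene stay as the last step left them, time stands still between calls to the robot, and variables do not carry over. Pictures are saved under pics/ and viewed, at most 10 in all, crops included, and the job is handed in when it is done.

Besides the shell and the picture viewer there is one more tool, called after "Emit:" by a JSON object that holds its "method" and its "body". jog_arm: Moves the arm, as the interface text tells. Its arguments: {"type":"object","properties":{"targets":{"type":"array","items":{"type":"array","items":{"type":"number"}}},"hand":{"type":"number"},"newtons":{"type":"number"}},"required":["targets"]}

```bash
mkdir -p pics; cat > h.py <<'E'
import numpy as np, cv2
from rig import env
def cloud(im):
    h,w=im['depth'].shape; f=h/2/np.tan(np.radians(im['fovy'])/2)
    v,u=np.mgrid[0:h,0:w]; K=np.array([[f,0,im['cx']],[0,f,im['cy']],[0,0,1.]])
    p=cv2.undistortPoints(np.stack([u,v],-1).reshape(-1,1,2).astype(float),K,np.array([im['k1'],0,0,0,0.])).reshape(h,w,2)
    d=im['depth']; P=np.dstack([p*d[...,None],d]); T=np.array(im['cam_to_world'])
    W=P@T[:3,:3].T+T[:3,3]; W[d<=0]=np.nan; return W
def save(im,n): cv2.imwrite('pics/'+n,im['frame'][...,::-1])
E
python3 - <<'E'
from h import *
np.set_printoptions(precision=4,suppress=True)
ims={}
for c in ['scene','top']:
    im=env.get_image(c); W=cloud(im); print(c,np.array(im['cam_to_world'])[:3,3])
    ims[c]=im['frame']
    for t in ['brush','stand','tumbler','cat','opener','cartridge','tray']:
        for r in env.regions_of(c,t)[:3]:
            p=W[r['pixels']]; p=p[~np.isnan(p[:,0])]
            if len(p)<5: continue
            print(t,round(r['score'],2),r['point'],len(p),'med',np.median(p,0),'lo',np.percentile(p,2,0),'hi',np.percentile(p,98,0))
s=np.vstack([ims['scene'],ims['top']])
for c in ims: cv2.imwrite(f'pics/{c}0.png',ims[c][...,::-1])
print(env.observe())
E
```

```text
scene [1.3285 0.0599 1.0747]
brush 0.75 [216.0, 231.2] 474 med [0.6078 0.0104 0.0361] lo [ 0.4778 -0.0117  0.0095] hi [0.6627 0.0259 0.0462]
brush 0.7 [167.9, 190.0] 448 med [ 0.3583 -0.1351  0.0287] lo [ 0.3134 -0.2136 -0.0032] hi [ 0.3898 -0.0273  0.0443]
stand 0.68 [190.1, 313.0] 1223 med [0.5286 0.2839 0.0186] lo [0.4504 0.2176 0.0002] hi [0.5702 0.3585 0.1092]
stand 0.22 [275.0, 235.0] 563 med [0.8219 0.0221 0.0483] lo [ 0.7848 -0.008  -0.    ] hi [0.8532 0.0492 0.1009]
tumbler 0.59 [207.7, 149.3] 761 med [ 0.5891 -0.2642  0.0759] lo [ 0.5364 -0.3018  0.0118] hi [ 0.614  -0.2291  0.1171]
tumbler 0.28 [216.8, 232.6] 497 med [0.6067 0.0105 0.0347] lo [ 0.4778 -0.0146  0.0002] hi [0.6627 0.0275 0.0461]
cat 0.82 [273.6, 237.2] 562 med [0.8215 0.0206 0.0481] lo [ 0.7641 -0.0112 -0.0002] hi [0.8532 0.0464 0.1007]
opener 0.55 [170.4, 270.5] 113 med [0.3828 0.1584 0.0057] lo [ 0.3231  0.1424 -0.0004] hi [0.4368 0.1828 0.0104]
cartridge 0.62 [258.9, 176.4] 702 med [ 0.7405 -0.1645  0.0183] lo [ 0.6872 -0.2027  0.0008] hi [ 0.7836 -0.1308  0.0231]
tray 0.65 [211.3, 365.4] 1731 med [0.6455
[... 1773 characters left out ...]
86 0.4993 0.0924]
tray 0.59 [220.6, 191.1] 1263 med [0.5118 0.2777 0.0161] lo [0.4649 0.2125 0.001 ] hi [0.5618 0.3587 0.1068]
{'time_s': 0.8, 'q': array([-79.7729,  21.8075,  74.3342,   0.    ,  83.8585, -12.3343]), 'qvel': array([ 0.0443, -0.0226,  0.017 , -0.0181, -0.0129, -0.0034]), 'joint_efforts': array([ -0.0005, -44.8299, -23.1453,  -0.0002,   0.0006,   0.    ]), 'position': array([ 0.211 , -0.5079,  0.2313]), 'tool_rot': array([[ 0.9235,  0.3837, -0.    ],
       [ 0.3837, -0.9235,  0.    ],
       [ 0.    , -0.    , -1.    ]]), 'ft_force': array([-0.1381,  0.1297,  0.2943]), 'wrist_torque': array([-0.0176, -0.0049, -0.0066]), 'gripper_force': 0.0, 'grip_width': 0.08539059105166935}
```

```bash
python3 -c "
import cv2,numpy as np
a=cv2.imread('pics/scene0.png');b=cv2.imread('pics/top0.png')
cv2.imwrite('pics/st.png',cv2.resize(np.hstack([a[100:340,100:480],b[80:320,80:460]]),(800,253)))
cv2.imwrite('pics/t2.png',cv2.resize(b[90:330,80:400],(800,600),interpolation=2))"
```

```text
(no output)
```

View pics/t2.png

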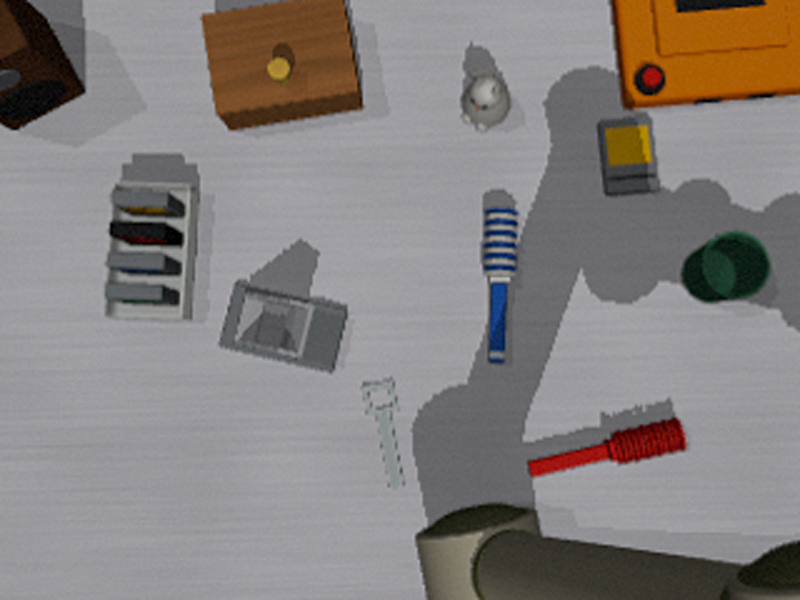

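View pics/scene0.png

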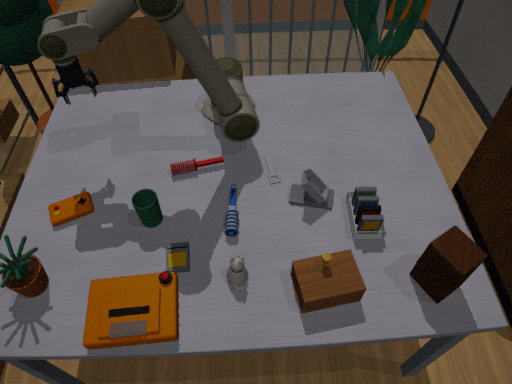

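The top view crop shows the blue brush along +x with bristles away from the robot, the stand left of it with its trough's low end to the left, the tumbler on the right, and the red look-alike close to the robot. The scene view confirms this: blue brush at about (232,212), stand (313,190), tumbler (147,208).

```bash
cat > m.py <<'E'
from h import *
np.set_printoptions(precision=4,suppress=True)
def best(c,t,xy):
    W=cloud(IM[c]); r=[r for r in env.regions_of(c,t) if np.linalg.norm(np.nanmedian(W[r['pixels']],0)[:2]-xy)<.08]
    if not r: return None
    m=cv2.dilate(r[0]['pixels'].astype(np.uint8),np.ones((5,5)))>0
    p=W[m]; k=~np.isnan(p[:,0]); return p[k],IM[c]['frame'][m][k].astype(int)
IM={}
for c in ['scene','top']:
    IM[c]=env.get_image(c)
    t=best(c,'brush',(.59,.01))
    if t:
        p,col=t; k=(p[:,2]>.012)&(p[:,2]<.06); q=p[k]; print(c,'brush ztop',np.percentile(q[:,2],[50,90,98]))
        x,y,z=q.T
        for a in np.arange(.45,.68,.02):
            s=(x>=a)&(x<a+.02)
            if s.sum()>3: print('  x%.2f n%d y %.4f..%.4f ztop %.4f'%(a,s.sum(),*np.percentile(y[s],[3,97]),np.percentile(z[s],90)))
        print('  x ext',x.min(),x.max())
    t=best(c,'tumbler',(.575,-.27))
    if t:
        p,col=t; q=p[(p[:,2]>.108)&(p[:,2]<.125)]; A=np.c_[2*q[:,:2],np.ones(len(q))]; s=np.linalg.lstsq(A,(q[:,:2]**2).sum(1),rcond=None)[0]
        print(c,'tumbler',s[:2],np.sqrt(s[2]+s[:2]@s[:2]),len(q),np.median(q[:,2]))
    t=best(c,'stand',(.515,.28))
    if t:
        p,col=t; b=p[abs(p[:,2]-.012)<.004]; print(c,'stand base rect',cv2.minAreaRect((p[p[:,2]>.007][:,:2]*1000).astype(np.float32)),'base',cv2.minAreaRect((b[:,:2]*1000).astype(np.float32)),'zmax',np.percentile(p[:,2],99))
        q=p[p[:,2]>.022]; np.save(f'st_{c}.npy',p); print('  upper med',np.median(q,0), 'top pts',np.median(p[p[:,2]>.085],0))
E
python3 m.py
```

```text
scene brush ztop [0.0359 0.044  0.0461]
  x0.45 n4 y 0.0086..0.0216 ztop 0.0302
  x0.47 n27 y 0.0077..0.0256 ztop 0.0336
  x0.49 n27 y 0.0074..0.0248 ztop 0.0338
  x0.51 n26 y 0.0061..0.0240 ztop 0.0340
  x0.53 n31 y 0.0031..0.0206 ztop 0.0334
  x0.55 n15 y 0.0004..0.0191 ztop 0.0452
  x0.57 n58 y -0.0082..0.0288 ztop 0.0462
  x0.59 n62 y -0.0110..0.0287 ztop 0.0440
  x0.61 n66 y -0.0111..0.0276 ztop 0.0440
  x0.63 n70 y -0.0146..0.0269 ztop 0.0442
  x0.65 n89 y -0.0145..0.0236 ztop 0.0434
  x ext 0.4656732035034511 0.6646547009882147
scene tumbler [ 0.5745 -0.2669] 0.03825473162934104 135 0.1140647886998909
scene stand base rect ((475.1925964355469, 298.6333923339844), (147.4850311279297, 176.80935668945312), 75.1899642944336) base ((519.2828979492188, 287.0436096191406), (147.27503967285156, 86.04888153076172), 75.43622589111328) zmax 0.1128926326549554
  upper med [0.5161 0.288  0.0659] top pts [0.5093 0.2637 0.099 ]
top brush ztop [0.0324 0.0433 0.0461]
  x0.45 n18 y 0.0072..0.0247 ztop 0.0324
  x0.47 n43 y 0.0051..0.0245 ztop 0.0329
  x0.49 n41 y 0.0046..0.0209 ztop 0.0333
  x0.51 n36 y 0.0039..0.0202 ztop 0.0325
  x0.53 n40 y 0.0000..0.0197 ztop 0.0327
  x0.55 n54 y -0.0026..0.0203 ztop 0.0451
  x0.57 n76 y -0.0103..0.0273 ztop 0.0446
  x0.59 n81 y -0.0116..0.0260 ztop 0.0440
  x0.61 n71 y -0.0141..0.0239 ztop 0.0434
  x0.63 n84 y -0.0156..0.0227 ztop 0.0438
  x0.65 n28 y -0.0160..0.0224 ztop 0.0430
  x ext 0.4617271564048552 0.6575914856492393
top tumbler [ 0.5693 -0.2675] 0.0390949656431793 150 0.11440967071971708
top stand base rect ((517.9132690429688, 285.2330627441406), (150.39599609375, 92.16737365722656), 75.33850860595703) base ((513.750244140625, 285.9547119140625), (149.73245239257812, 83.91584777832031), 75.21015930175781) zmax 0.11071644483944879
  upper med [0.5153 0.289  0.0579] top pts [0.5064 0.255  0.0991]
```

```bash
cat > g.py <<'E'
from h import *
from scipy.spatial.transform import Rotation as R
np.set_printoptions(precision=2,suppress=True)
BC=np.array([.5625,.010,0]); BY=-3.8
SC=np.array([.5165,.2865,0]); SY=75.3
TB=np.array([.572,-.267,0])
def tool(az,tilt):  # tilt>0: z leans towards azimuth az
    a,t=np.radians([az,tilt]); h=np.array([np.cos(a),np.sin(a),0]); z=h*np.sin(t)+np.array([0,0,-np.cos(t)])
    y=np.array([np.sin(a),-np.cos(a),0]); return np.c_[np.cross(y,z),y,z]
def now():
    o=env.observe(); return np.array(o['position']),np.array(o['tool_rot'])
def plan(poses,start=None):
    p,r=start or now()
    for P,Q in poses:
        d=r.T@(P-p)*100; v=R.from_matrix(r.T@Q).as_rotvec(degrees=True)
        print('row',d,v,'| dist %.1f cm ang %.0f'%(np.linalg.norm(d),np.linalg.norm(v))); p,r=P,Q
E
python3 - <<'E'
from g import *
Q=tool(BY,40); b=np.array([np.cos(np.radians(BY)),np.sin(np.radians(BY)),0])
G=BC+b*-.065+[0,0,.027]; T=G+.019*Q[:,2]; print(T)
U=T-Q[:,2]*.10
plan([(U,Q),(T,Q)])
E
```

```text
[0.51 0.01 0.01]
row [ 41.84 -39.54  14.23] [-9.2  39.28 25.28] | dist 59.3 cm ang 48
row [ 0.  0. 10.] [0. 0. 0.] | dist 10.0 cm ang 0
```

Emit:
{"method": "jog_arm", "body": {"targets": [[41.84, -39.54, 14.23, -9.2, 39.28, 25.28], [41.84, -39.54, 14.23, -9.2, 39.28, 25.28], [41.84, -39.54, 14.23, -9.2, 39.28, 25.28], [41.84, -39.54, 14.23, -9.2, 39.28, 25.28], [41.84, -39.54, 14.23, -9.2, 39.28, 25.28], [41.84, -39.54, 14.23, -9.2, 39.28, 25.28], [41.84, -39.54, 14.23, -9.2, 39.28, 25.28], [41.84, -39.54, 14.23, -9.2, 39.28, 25.28]], "hand": 1}}

```text
time_s: 1.87
position: [0.3419, -0.2104, 0.1503]
tool_rot: [[0.763, -0.073, 0.642], [-0.058, -0.997, -0.045], [0.644, -0.003, -0.765]]
ft_force: [1.6, -0.4, 0.2]
grip_width: 0.0853
gripper_force: 0.0
```

```bash
python3 - <<'E'
from g import *
print(now(),env.observe()['q'])
Q=tool(BY,40); b=np.array([np.cos(np.radians(BY)),np.sin(np.radians(BY)),0])
G=BC+b*-.065+[0,0,.027]; T=G+.019*Q[:,2]
U=T-Q[:,2]*.10
plan([(U,Q),(T,Q)])
E
```

```text
(array([ 0.34, -0.21,  0.15]), array([[ 0.76, -0.07,  0.64],
       [-0.06, -1.  , -0.04],
       [ 0.64, -0.  , -0.77]])) [-74.62   6.01 127.7   56.25  46.92 -20.71]
row [  2.66 -23.49  10.34] [ 0.11 -0.07 -0.4 ] | dist 25.8 cm ang 0
row [ 0.  0. 10.] [0. 0. 0.] | dist 10.0 cm ang 0
```

Emit:
{"method": "jog_arm", "body": {"targets": [[2.7, -23.5, 10.3, 0, 0, 0], [2.7, -23.5, 10.3, 0, 0, 0], [2.7, -23.5, 10.3, 0, 0, 0], [2.7, -23.5, 10.3, 0, 0, 0], [2.7, -23.5, 10.3, 0, 0, 0], [2.7, -23.5, 10.3, 0, 0, 0], [2.7, -23.5, 10.3, 0, 0, 0], [2.7, -23.5, 10.3, 0, 0, 0]]}}

```text
time_s: 2.53
position: [0.4447, 0.0114, 0.0919]
tool_rot: [[0.762, -0.065, 0.644], [-0.049, -0.998, -0.043], [0.646, 0.001, -0.764]]
ft_force: [0.1, -0.7, 0.9]
grip_width: 0.0858
gripper_force: 0.0
```

```bash
python3 - <<'E'
from g import *
import m
print(now(),env.observe()['q'])
Q=tool(BY,40); b=np.array([np.cos(np.radians(BY)),np.sin(np.radians(BY)),0])
G=BC+b*-.065+[0,0,.027]; T=G+.019*Q[:,2]
U=T-Q[:,2]*.10
plan([(U,Q),(T,Q)])
im=env.get_image('wrist'); save(im,'w1.png'); W=cloud(im)
for r in env.regions_of('wrist','brush')[:3]:
    p=W[r['pixels']];p=p[~np.isnan(p[:,0])]*1000;print(r['score'],r['point'],len(p),np.percentile(p,2,0),np.percentile(p,98,0))
    for a in range(460,680,20):
        s=p[(p[:,0]>=a)&(p[:,0]<a+20)&(p[:,2]>12)]
        if len(s)>5: print(a,len(s),np.percentile(s[:,1],[3,97]),np.percentile(s[:,2],90))
E
```

```text
scene brush ztop [0.0353 0.044  0.0462]
  x0.47 n26 y 0.0078..0.0253 ztop 0.0329
  x0.49 n26 y 0.0074..0.0249 ztop 0.0325
  x0.51 n31 y 0.0035..0.0241 ztop 0.0327
  x0.53 n28 y 0.0032..0.0204 ztop 0.0339
  x0.55 n16 y 0.0021..0.0220 ztop 0.0456
  x0.57 n58 y -0.0108..0.0290 ztop 0.0454
  x0.59 n63 y -0.0107..0.0286 ztop 0.0443
  x0.61 n59 y -0.0110..0.0278 ztop 0.0449
  x0.63 n74 y -0.0147..0.0267 ztop 0.0442
  x0.65 n94 y -0.0147..0.0235 ztop 0.0426
  x ext 0.4659189867119573 0.6640950025751597
scene tumbler [ 0.5744 -0.2668] 0.038394954710170015 140 0.11403345570006002
top brush ztop [0.0326 0.0434 0.0462]
  x0.45 n19 y 0.0057..0.0247 ztop 0.0323
  x0.47 n43 y 0.0054..0.0245 ztop 0.0333
  x0.49 n41 y 0.0047..0.0208 ztop 0.0332
  x0.51 n36 y 0.0042..0.0204 ztop 0.0325
  x0.53 n40 y 0.0002..0.0197 ztop 0.0348
  x0.55 n54 y -0.0027..0.0203 ztop 0.0454
  x0.57 n75 y -0.0103..0.0275 ztop 0.0432
  x0.59 n81 y -0.0113..0.0260 ztop 0.0445
  x0.61 n73 y -0.0144..0.0239 ztop 0.0437
  x0.63 n83 y -0.0156..0.0226 ztop 0.0444
  x0.65 n28 y -0.0161..0.0223 ztop 0.0437
  x ext 0.4617948587432731 
[... 654 characters left out ...]
4 -0.0434] | dist 1.0 cm ang 0
row [ 0.  0. 10.] [0. 0. 0.] | dist 10.0 cm ang 0
0.96 [128.5, 247.4] 5280 [465.4959 -14.2147  17.862 ] [656.4946  24.6707  44.3023]
460 515 [ 5.6711 24.3827] 30.661253763565743
480 474 [ 5.2317 23.1949] 30.7409501662869
500 442 [ 3.6929 22.2553] 30.820909986879244
520 370 [ 3.1177 20.5217] 31.121528022563442
540 361 [ 0.8027 19.8093] 31.150035313967095
560 821 [-9.3737 25.4124] 44.197947702332876
580 707 [-13.0226  26.4294] 43.2801397570159
600 493 [-13.48    24.5994] 43.25553864926818
620 480 [-15.3528  22.7395] 43.06372039074693
640 556 [-16.0431  22.6433] 43.179544414755064
0.72 [378.2, 440.4] 435 [ 356.4397 -122.8019    0.0522] [365.2646 -95.2428  30.1554]
```

View pics/w1.png

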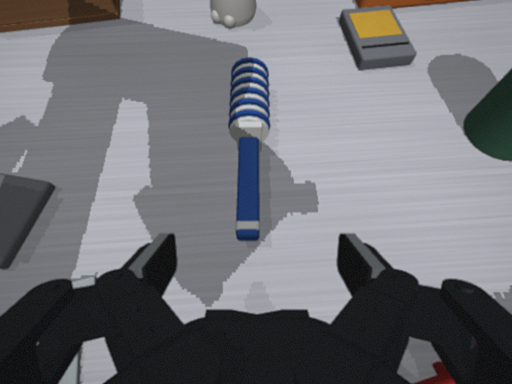

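The wrist view shows the blue brush, handle end at about (248,236) and bristle tip at (250,65), centred between the fingers. The wrist is close to a singularity, so I'll fit the kinematics to choose good grasp tilts.

```bash
cat > k.py <<'E'
import numpy as np
from scipy.spatial.transform import Rotation as R
from scipy.optimize import least_squares
D=[([-79.7729,21.8075,74.3342,0,83.8585,-12.3343],[.211,-.5079,.2313]),
([-74.62,6.01,127.7,56.25,46.92,-20.71],[.3419,-.2104,.1503]),
([-20.7305,17.376,131.6106,126.3714,13.3602,-50.1564],[.4441,.0088,.0924])]
def rot(q): return R.from_euler('ZYZYZ',[q[0],q[1]+q[2],q[3],q[4],q[5]+90],degrees=True).as_matrix()
def fk(q,k):
    a1,h,L1,L2,e,d=k; c=np.radians(q); r=a1+L1*np.sin(c[1])+L2*np.sin(c[1]+c[2])+e*np.cos(c[1]+c[2])
    z=h+L1*np.cos(c[1])+L2*np.cos(c[1]+c[2])-e*np.sin(c[1]+c[2]); Q=rot(q)
    return np.array([r*np.cos(c[0]),r*np.sin(c[0]),z])+d*Q[:,2],Q
lo=np.array([-50.72-127.46,0,0,0,0,0])
LO=np.array([-178.18,-50.72,12.68,-81.47,9.98,-165.26]);HI=np.array([178.18,133.34,142.11,261.47,163.14,165.26])
E
python3 - <<'E'
from k import *
np.set_printoptions(precision=4,suppress=True)
for q,p in D: print(rot(q))
f=lambda k:np.concatenate([fk(q,k)[0]-p for q,p in D]+[.003*(np.array(k)-[0,.3,.35,.35,0,.25])])
s=least_squares(f,[0,.3,.35,.35,0,.25]); print(s.x,s.fun[:9]*1000)
from rig import env; print(env.observe()['q'],env.observe()['position'])
E
```

```text
Traceback (most recent call last):
  File "k.py", line 7, in rot
    def rot(q): return R.from_euler('ZYZYZ',[q[0],q[1]+q[2],q[3],q[4],q[5]+90],degrees=True).as_matrix()
                       ~~~~~~~~~~~~^^^^^^^^^^^^^^^^^^^^^^^^^^^^^^^^^^^^^^^^^^^^^^^^^^^^^^^^^
  File "scipy/spatial/transform/_rotation.pyx", line 1413, in scipy.spatial.transform._rotation.Rotation.from_euler
ValueError: Expected axis specification to be a non-empty string of upto 3 characters, got ZYZYZ
```

```bash
python3 - <<'E'
s=open('k.py').read()
s=s.replace("return R.from_euler('ZYZYZ',[q[0],q[1]+q[2],q[3],q[4],q[5]+90],degrees=True).as_matrix()","return (R.from_euler('ZYZ',[q[0],q[1]+q[2],q[3]],degrees=True)*R.from_euler('YZ',[q[4],q[5]+90],degrees=True)).as_matrix()").replace("lo=np.array([-50.72-127.46,0,0,0,0,0])\n","")
open('k.py','w').write(s)
E
python3 - <<'E'
from k import *
np.set_printoptions(precision=4,suppress=True)
for q,p in D: print(rot(q))
f=lambda k:np.concatenate([fk(q,k)[0]-p for q,p in D]+[.003*(np.array(k)-[0,.3,.35,.35,0,.25])])
s=least_squares(f,[0,.3,.35,.35,0,.25]); print(s.x,s.fun[:9]*1000)
E
```

```text
[[ 0.9235  0.3837 -0.    ]
 [ 0.3837 -0.9235  0.    ]
 [ 0.     -0.     -1.    ]]
[[ 0.7631 -0.0728  0.6421]
 [-0.0577 -0.9973 -0.0446]
 [ 0.6437 -0.003  -0.7653]]
[[ 0.7615 -0.0683  0.6445]
 [-0.0513 -0.9977 -0.045 ]
 [ 0.6461  0.0012 -0.7632]]
[-0.046   0.6933  0.3245  0.4892  0.2225  0.4877] [-115.6304  -20.7075    1.9709   21.1101    7.5338   -6.4107  -24.7359
  -70.4906    4.4363]
```

```bash
sed -i 's/a1,h,L1,L2,e,d=k/a1,h,L1,L2,e,d,s=k/; s/return np.array(\[r\*np.cos(c\[0\]),r\*np.sin(c\[0\]),z\])+d\*Q\[:,2\],Q/return np.array([r*np.cos(c[0])-s*np.sin(c[0]),r*np.sin(c[0])+s*np.cos(c[0]),z])+d*Q[:,2],Q/' k.py
python3 - <<'E'
from k import *
np.set_printoptions(precision=4,suppress=True)
k0=[0,.3,.4,.4,0,.25,.1]
f=lambda k:np.concatenate([fk(q,k)[0]-p for q,p in D]+[.0005*(np.array(k)-k0)])
s=least_squares(f,k0); print(s.x,s.fun[:9]*1000)
for q,p in D: print(rot(q).T@(np.array(fk(q,s.x)[0])-p)*1000)
E
```

```text
[-0.0001  0.1298  0.5373  0.3508  0.1029  0.2575  0.1175] [ 0.0207  0.0036 -0.0023  0.0107  0.0006  0.0075 -0.0134 -0.0286 -0.0052]
[0.0205 0.0046 0.0023]
[ 0.0129 -0.0014  0.0011]
[-0.012   0.0295 -0.0034]
```

```bash
cat >> k.py <<'E'
K=[-0.0001,0.1298,0.5373,0.3508,0.1029,0.2575,0.1175]
def ik(P,Q,seed):
    f=lambda q:np.r_[(fk(q,K)[0]-P)*10,(rot(q)-Q).ravel()]
    s=least_squares(f,np.clip(seed,LO+.01,HI-.01),bounds=(LO,HI),x_scale=50)
    return s.x,np.linalg.norm(s.fun)
def brushrot(az,dip): # brush x azimuth, dip below level
    return R.from_euler('ZY',[az,dip],degrees=True).as_matrix()
def grasp(B,tip,a,flip,gx,up=.004):
    """B brush rot, tip position; a angle tool z to brush x; gx grasp x in brush frame"""
    c,s=np.cos(np.radians(a)),np.sin(np.radians(a)); z=np.array([c,0,-s]); y=np.array([0,1. if flip else -1.,0])
    Q=B@np.c_[np.cross(y,z),y,z]; g=tip+B@[gx-.1,0,0]; return g+Q[:,2]*(.019-up),Q
E
cat > s.py <<'E'
from k import *
from g import BC,BY,SC,SY,TB
b=brushrot(BY,0); tipP=BC+[0,0,.022]+b@[.1,0,0]
S=brushrot(SY,50); foot=SC+R.from_euler('Z',SY,degrees=True).apply([.045,0,.035])
if __name__=='__main__':
    np.set_printoptions(precision=0,suppress=True)
    rng=np.random.default_rng(0)
    seeds=[np.array([a,20,90,w,60,c]) for a in (-20,20) for w in (-60,0,90,180) for c in (-100,0,100)]
    mar=lambda q:min((q-LO)[1:].min(),(HI-q).min())
    def sols(P,Q):
        out=[]
        for s in seeds:
            q,e=ik(P,Q,s)
            if e<1e-3 and mar(q)>4 and not any(abs(q-o).max()<2 for o in out): out.append(q)
        return out
    for a in (50,65,80,90,105):
        for fl in (0,1):
            A=sols(*grasp(b,tipP,a,fl,-.065)); C=sols(*grasp(S,foot,a,fl,-.065))
            if not A or not C: print(a,fl,len(A),len(C)); continue
            best=[]
            T=[(psi,q) for psi in range(-180,180,30) for q in sols(*grasp(brushrot(psi,90),TB+[0,0,.018],a,fl,-.065))]
            for x in A:
                for y in C:
                    for psi,z in T: best.append((abs(x-y).max()+abs(y-z).max(),psi,x,y,z))
            best.sort(key=lambda t:t[0]); print(a,fl,[ (round(t[0]),*t[1:]) for t in best[:2]])
E
time timeout 400 python3 s.py
```

```text
50 0 [(205, 30, array([-16.,  34., 126., 158.,  22., -79.]), array([16., 29., 78., -9., 78., 33.]), array([-22.,  49.,  47., -41., 113.,  31.])), (207, 60, array([-16.,  34., 126., 158.,  22., -79.]), array([16., 29., 78., -9., 78., 33.]), array([-19.,  41.,  65., -49.,  88.,  19.]))]
50 1 [(286, 30, array([-16.,  34., 126., 158.,  22., 101.]), array([  16.,   29.,   78.,   -9.,   78., -147.]), array([ -22.,   49.,   47.,  -41.,  113., -149.])), (288, 60, array([-16.,  34., 126., 158.,  22., 101.]), array([  16.,   29.,   78.,   -9.,   78., -147.]), array([ -19.,   41.,   65.,  -49.,   88., -161.]))]
65 0 0 1
65 1 0 1
80 0 [(111, 60, array([-13.,  31., 106.,   3.,  33.,  79.]), array([ 25.,  39.,  67., -30., 100.,  41.]), array([-15.,  50.,  66., -74.,  99.,  29.])), (111, 30, array([-13.,  31., 106.,   3.,  33.,  79.]), array([ 25.,  39.,  67., -30., 100.,  41.]), array([-19.,  60.,  43., -68., 126.,  24.]))]
80 1 [(111, 60, array([ -13.,   31.,  106.,    3.,   33., -101.]), array([  25.,   39.,   67.,  -30.,  100., -139.]), array([ -15.,   50.,   66.,  -74.,   99., -151.])), (111, 
[... 732 characters left out ...]
y([-51.,  60.,  51.,  67., 136., -30.]))]
105 0 [(177, -90, array([-11.,  38.,  89.,  -2.,  67.,  84.]), array([ 29.,  49.,  61., -47., 116.,  41.]), array([-50.,  64.,  52.,  81., 141., 157.])), (180, -120, array([-11.,  38.,  89.,  -2.,  67.,  84.]), array([ 29.,  49.,  61., -47., 116.,  41.]), array([-56.,  56.,  75.,  84., 119., 141.]))]
105 1 [(177, -90, array([-11.,  38.,  89.,  -2.,  67., -96.]), array([  29.,   49.,   61.,  -47.,  116., -139.]), array([-50.,  64.,  52.,  81., 141., -23.])), (180, -120, array([-11.,  38.,  89.,  -2.,  67., -96.]), array([  29.,   49.,   61.,  -47.,  116., -139.]), array([-56.,  56.,  75.,  84., 119., -39.]))]
real	1m44.294s
user	1m44.191s
sys	0m0.183s
```

```bash
sed -i 's/^BC=.*/BC=np.array([.5612,.0093,0]); BY=-3.7/; s/^SC=.*/SC=np.array([.515,.2862,0]); SY=75.3/; s/^TB=.*/TB=np.array([.571,-.267,0])/' g.py
python3 - <<'E'
from g import *; from s import *
T,Q=grasp(b,tipP,90,0,-.065); print(T*1000)
plan([(T+[0,0,.1],Q),(T,Q)])
E
```

```text
[496.34  13.49   7.  ]
row [ 4.9  -0.81  2.23] [  0.13 -40.24  -0.19] | dist 5.4 cm ang 40
row [-0.  0. 10.] [0. 0. 0.] | dist 10.0 cm ang 0
```

Emit:
{"method": "jog_arm", "body": {"targets": [[4.9, -0.8, 2.2, 0, -40.2, 0], [4.9, -0.8, 2.2, 0, -40.2, 0], [4.9, -0.8, 2.2, 0, -40.2, 0], [4.9, -0.8, 2.2, 0, -40.2, 0], [4.9, -0.8, 2.2, 0, -40.2, 0], [4.9, -0.8, 2.2, 0, -40.2, 0], [4.9, -0.8, 2.2, 0, -40.2, 0], [4.9, -0.8, 2.2, 0, -40.2, 0]]}}

```text
time_s: 3.7
position: [0.4946, 0.027, 0.1066]
tool_rot: [[0.851, 0.02, 0.524], [-0.042, -0.993, 0.106], [0.523, -0.112, -0.845]]
ft_force: [-0.2, 1.0, -0.5]
grip_width: 0.0852
gripper_force: 0.0
```

```bash
python3 - <<'E'
from g import *; from s import *
T,Q=grasp(b,tipP,90,0,-.065)
print(env.observe()['q'],now()[0])
plan([(T+[0,0,.1],Q),(T,Q)]); plan([(T,Q)])
E
```

```text
[-19.11  17.37 116.85  43.69  23.16  34.33] [0.49 0.03 0.11]
row [ 0.22  1.34 -0.08] [ -7.61 -31.42   2.93] | dist 1.4 cm ang 32
row [-0.  0. 10.] [0. 0. 0.] | dist 10.0 cm ang 0
row [-5.01  2.47  8.37] [ -7.61 -31.42   2.93] | dist 10.1 cm ang 32
```

Wrist is unwinding to the good branch as intended.

Emit:
{"method": "jog_arm", "body": {"targets": [[0.2, 1.3, -0.1, -7.6, -31.4, 2.9], [0.2, 1.3, -0.1, -7.6, -31.4, 2.9], [0.2, 1.3, -0.1, -7.6, -31.4, 2.9], [0.2, 1.3, -0.1, -7.6, -31.4, 2.9], [0.2, 1.3, -0.1, -7.6, -31.4, 2.9], [0.2, 1.3, -0.1, -7.6, -31.4, 2.9], [0.2, 1.3, -0.1, -7.6, -31.4, 2.9], [0.2, 1.3, -0.1, -7.6, -31.4, 2.9]]}}

```text
time_s: 4.37
position: [0.4963, 0.0146, 0.1067]
tool_rot: [[0.998, -0.063, 0.004], [-0.063, -0.998, 0.001], [0.004, -0.002, -1.0]]
ft_force: [-0.7, 0.2, 0.7]
grip_width: 0.0857
gripper_force: 0.0
```

```bash
python3 - <<'E'
from g import *; from s import *
T,Q=grasp(b,tipP,90,0,-.065)
print(env.observe()['q'],now()[0])
plan([(T+[0,0,.02],Q)]); plan([(T,Q)])
E
```

```text
[-12.07  24.19  93.85   0.14  61.74  81.46] [0.5  0.01 0.11]
row [-0.03  0.12  7.97] [-0.09 -0.24  0.11] | dist 8.0 cm ang 0
row [-0.03  0.13  9.97] [-0.09 -0.24  0.11] | dist 10.0 cm ang 0
```

Emit:
{"method": "jog_arm", "body": {"targets": [[0, 0.1, 4, 0, 0, 0], [0, 0.1, 7, 0, 0, 0], [0, 0.1, 9, 0, 0, 0], [0, 0.1, 9.9, 0, 0, 0], [0, 0.1, 9.9, 0, 0, 0]]}}

```text
time_s: 4.78
position: [0.4951, 0.0137, 0.0069]
tool_rot: [[0.998, -0.064, 0.001], [-0.064, -0.998, 0.002], [0.001, -0.002, -1.0]]
ft_force: [0.5, 0.4, -0.2]
grip_width: 0.0856
gripper_force: 0.0
```

Emit:
{"method": "jog_arm", "body": {"targets": [[0, 0, 0, 0, 0, 0], [0, 0, 0, 0, 0, 0], [0, 0, 0, 0, 0, 0], [0, 0, 0, 0, 0, 0], [0, 0, 0, 0, 0, 0], [0, 0, 0, 0, 0, 0], [0, 0, 0, 0, 0, 0], [0, 0, 0, 0, 0, 0]], "hand": 0, "newtons": 90}}

```text
time_s: 5.45
position: [0.4969, 0.0139, 0.0085]
tool_rot: [[0.998, -0.063, 0.004], [-0.063, -0.998, 0.001], [0.004, -0.001, -1.0]]
ft_force: [-2.0, 0.3, 4.0]
grip_width: 0.0182
gripper_force: 88.6
```

Emit:
{"method": "jog_arm", "body": {"targets": [[0, 0, -2, 0, 0, 0], [0, 0, -5, 0, 0, 0], [0, 0, -9, 0, 0, 0], [0, 0, -13, 0, 0, 0], [0, 0, -17, 0, 0, 0], [0, 0, -20, 0, 0, 0], [0, 0, -20, 0, 0, 0], [0, 0, -20, 0, 0, 0]]}}

```text
time_s: 6.12
position: [0.4961, 0.0138, 0.2089]
tool_rot: [[0.998, -0.063, 0.006], [-0.063, -0.998, 0.0], [0.006, -0.001, -1.0]]
ft_force: [0.2, -0.6, -1.9]
grip_width: 0.0185
gripper_force: 88.2
```

```bash
python3 - <<'E'
from g import *; from s import *
im=env.get_image('wrist'); save(im,'w2.png'); W=cloud(im); p,r=now()
# brush points in tool frame (gripped)
for t in env.regions_of('wrist','brush')[:2]:
    q=(W[t['pixels']]-p)@r*1000; q=q[~np.isnan(q[:,0])]
    print(t['score'],t['point'],len(q)); 
    for a in range(-60,180,20):
        s=q[(q[:,0]>=a)&(q[:,0]<a+20)]
        if len(s)>5: print(a,len(s),np.percentile(s[:,1],[3,97]),np.percentile(s[:,2],[10,50]))
    print(np.percentile(q[:,0],[.5,99.5]))
# path to the stand
S_up=S@np.array([0,0,1]); 
for off in (.12,.04,0):
    T,Q=grasp(S,foot,90,0,-.065); T=T+S_up*off-S[:,0]*.008
    print('off',off,T*1000,ik(T,Q,[26,40,64,-37,107,42])[0]); plan([(T,Q)])
E
```

```text
0.64 [96.7, 258.3] 17862
-40 595 [-9.47  8.18] [-23.61 -22.8 ]
-20 1274 [-9.56  8.22] [-23.41 -22.67]
0 1403 [-9.4   8.06] [-23.43 -22.62]
20 1637 [-9.57  8.79] [-23.3  -22.45]
40 1878 [-9.64  8.96] [-23.16 -22.26]
60 2851 [-12.01  12.17] [-36.68 -33.14]
80 4893 [-18.1   17.98] [-34.99 -31.21]
100 3330 [-18.77  18.85] [-35.21 -29.48]
[-28.56 110.28]
0.62 [261.2, 407.4] 2157
0 18 [38.94 46.21] [-60.34 -53.55]
[-151.82   12.92]
off 0.12 [518.61 299.97 235.02] [ 31.8   46.55  42.79 -39.65 124.27  33.6 ]
row [  0.54 -28.7   -2.79] [-34.33 -41.73 -73.48] | dist 28.8 cm ang 91
off 0.04 [503.06 240.69 183.6 ] [ 28.32  43.35  58.27 -37.32 112.49  39.18]
row [ -0.64 -22.68   2.34] [-34.33 -41.73 -73.48] | dist 22.8 cm ang 91
off 0 [495.28 211.05 157.88] [ 26.4   42.49  64.82 -37.09 106.83  41.26]
row [ -1.23 -19.66   4.91] [-34.33 -41.73 -73.48] | dist 20.3 cm ang 91
```

View pics/w2.png

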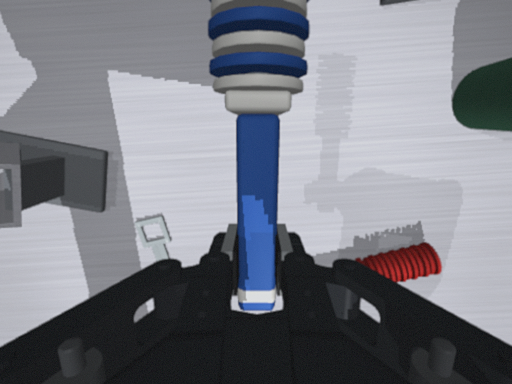

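The wrist view shows the brush held well: handle centred between the pads at column 258, its end at row 308, collar at row 100.

```bash
python3 - <<'E'
from g import *; from s import *
T,Q=grasp(S,foot,90,0,-.064); T=T-S[:,0]*.006+S[:,2]*.003
p0=now()
plan([(T+[0,0,.13],Q)]); print(T*1000,ik(T+[0,0,.13],Q,[26,40,64,-37,107,42]))
E
```

```text
row [ -1.15 -20.1   -8.06] [-34.33 -41.73 -73.48] | dist 21.7 cm ang 91
[496.36 215.14 157.51] (array([ 26.67,  36.71,  54.05, -41.52, 119.85,  30.09]), np.float64(1.1795082329254053e-12))
```

Emit:
{"method": "jog_arm", "body": {"targets": [[-1.1, -20.1, -8.1, -34.3, -41.7, -73.5], [-1.1, -20.1, -8.1, -34.3, -41.7, -73.5], [-1.1, -20.1, -8.1, -34.3, -41.7, -73.5], [-1.1, -20.1, -8.1, -34.3, -41.7, -73.5], [-1.1, -20.1, -8.1, -34.3, -41.7, -73.5], [-1.1, -20.1, -8.1, -34.3, -41.7, -73.5], [-1.1, -20.1, -8.1, -34.3, -41.7, -73.5], [-1.1, -20.1, -8.1, -34.3, -41.7, -73.5]]}}

```text
time_s: 6.88
position: [0.4974, 0.2161, 0.2872]
tool_rot: [[0.636, 0.721, -0.275], [0.563, -0.678, -0.473], [-0.527, 0.146, -0.837]]
ft_force: [0.1, -0.4, -0.8]
grip_width: 0.0184
gripper_force: 88.3
```

```bash
python3 - <<'E'
from g import *; from s import *
T,Q=grasp(S,foot,90,0,-.064); T=T-S[:,0]*.006+S[:,2]*.003
print(env.observe()['q']); plan([(T+[0,0,.13],Q)])
E
```

```text
[ 20.5   33.09  52.76 -23.34 118.86  59.29]
row [-0.14 -0.01  0.05] [-12.56 -15.29 -26.95] | dist 0.1 cm ang 33
```

Emit:
{"method": "jog_arm", "body": {"targets": [[-0.1, 0, 0, -12.6, -15.3, -27], [-0.1, 0, 0, -12.6, -15.3, -27], [-0.1, 0, 0, -12.6, -15.3, -27], [-0.1, 0, 0, -12.6, -15.3, -27], [-0.1, 0, 0, -12.6, -15.3, -27], [-0.1, 0, 0, -12.6, -15.3, -27], [-0.1, 0, 0, -12.6, -15.3, -27]]}}

```text
time_s: 7.47
position: [0.4966, 0.2147, 0.2881]
tool_rot: [[0.171, 0.966, -0.196], [0.622, -0.26, -0.738], [-0.764, 0.004, -0.645]]
ft_force: [0.6, -0.2, -0.5]
grip_width: 0.0183
gripper_force: 88.4
```

```bash
python3 - <<'E'
from g import *; from s import *
T,Q=grasp(S,foot,90,0,-.064); T=T-S[:,0]*.006+S[:,2]*.003
print(env.observe()['q']); plan([(T+[0,0,.06],Q)]);plan([(T,Q)])
c=[]
for n in ('scene','top'):
    im=env.get_image(n); save(im,n+'3.png'); W=cloud(im)
    for t in env.regions_of(n,'stand')[:1]:
        q=W[t['pixels']]; b=q[abs(q[:,2]-.012)<.004]; print(n,t['score'],cv2.minAreaRect((b[:,:2]*1000).astype(np.float32)))
    f=im['frame']; f=f[120:300,220:460] if n=='scene' else f[130:310,100:340]
    c.append(cv2.resize(f,(400,300),interpolation=2)[...,::-1])
cv2.imwrite('pics/c3.png',np.hstack(c))
E
```

```text
[ 26.56  36.66  53.94 -41.35 119.92  30.43]
row [ 5.41 -0.06  4.53] [-0.14 -0.19 -0.41] | dist 7.1 cm ang 0
row [10.   -0.09  8.4 ] [-0.14 -0.19 -0.41] | dist 13.1 cm ang 0
scene 0.95 ((519.4646606445312, 287.3326416015625), (146.03411865234375, 86.77198028564453), 74.72401428222656)
top 0.61 ((512.56396484375, 278.132568359375), (132.08004760742188, 82.60002899169922), 75.0340347290039)
```

View pics/c3.png

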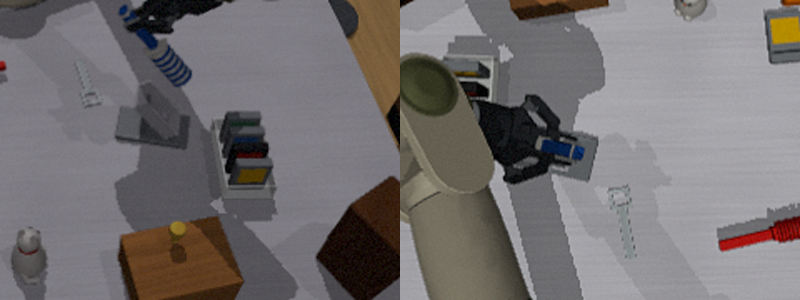

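```bash
python3 - <<'E'
from g import *; from s import *
p,r=now(); 
B=np.c_[r[:,0],-r[:,1],-r[:,2]]  # brush axes (a=90, flip0)
org=p-r[:,2]*.015  # axis point at brush x=-.064
print(B[:,1])
for n in ('scene','top'):
    im=env.get_image(n); W=cloud(im)
    for t in env.regions_of(n,'brush')[:3]:
        q=(W[t['pixels']]-org)@B*1000; q=q[~np.isnan(q[:,0])]
        k=(abs(q[:,1])<40)&(abs(q[:,2])<40)&(q[:,0]>70)&(q[:,0]<175); s=q[k]
        if len(s)<20: continue
        f=lambda c: np.hypot(s[:,1]-c[0],s[:,2]-c[1])-22
        o=least_squares(f,[0,0],loss='soft_l1',f_scale=2); print(n,len(s),'lateral,normal off',o.x,np.percentile(s[:,0],[1,99]),np.percentile(s[:,1],[2,98]))
E
```

```text
[-0.97  0.26 -0.01]
scene 341 lateral,normal off [-1.38 -3.81] [ 70.45 162.16] [-26.13   7.42]
```

The scene/top crops show the brush hanging at the right slope directly above the trough, handle to the right, tray clear. Lowering.

Emit:
{"method": "jog_arm", "body": {"targets": [[2.3, 0, 2, 0, 0, 0], [4, 0, 3.4, 0, 0, 0], [5.4, 0, 4.5, 0, 0, 0], [6.5, 0, 5.5, 0, 0, 0], [7.7, 0, 6.5, 0, 0, 0], [7.7, 0, 6.5, 0, 0, 0]]}}

```text
time_s: 8.37
position: [0.4967, 0.214, 0.1865]
tool_rot: [[0.168, 0.966, -0.197], [0.622, -0.259, -0.739], [-0.765, 0.002, -0.644]]
ft_force: [-0.2, 0.1, -1.8]
grip_width: 0.0182
gripper_force: 88.3
```

Emit:
{"method": "jog_arm", "body": {"targets": [[0.8, 0, 0.6, 0, 0, 0], [1.5, 0, 1.2, 0, 0, 0], [2.3, 0, 1.9, 0, 0, 0], [2.3, 0, 1.9, 0, 0, 0]]}}

```text
time_s: 8.7
position: [0.4978, 0.2155, 0.1576]
tool_rot: [[0.171, 0.966, -0.193], [0.625, -0.258, -0.737], [-0.762, 0.005, -0.648]]
ft_force: [0.7, 7.9, -0.1]
grip_width: 0.018
gripper_force: 89.4
```

```bash
python3 - <<'E'
from g import *; from s import *
T,Q=grasp(S,foot,90,0,-.064)
print(env.observe()['ft_force'],env.observe()['wrist_torque']); plan([(T,Q)])
im=env.get_image('wrist'); save(im,'w4.png')
E
```

```text
[ 0.65  7.9  -0.07] [ 1.8  -0.2  -0.09]
row [ 0.55 -0.13  0.37] [-0.01 -0.4  -0.39] | dist 0.7 cm ang 1
```

View pics/w4.png

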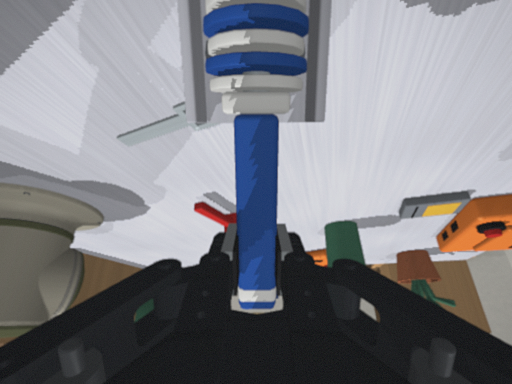

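The wrist view shows the head between the trough walls (columns 193–318, head 205–308), centred. Release.

Emit:
{"method": "jog_arm", "body": {"targets": [[0, 0, 0, 0, 0, 0], [0, 0, 0, 0, 0, 0], [0, 0, 0, 0, 0, 0], [0, 0, 0, 0, 0, 0], [0, 0, 0, 0, 0, 0], [0, 0, 0, 0, 0, 0], [0, 0, 0, 0, 0, 0], [0, 0, 0, 0, 0, 0]], "hand": 1}}

```text
time_s: 9.42
position: [0.4975, 0.2147, 0.1593]
tool_rot: [[0.172, 0.966, -0.194], [0.623, -0.259, -0.738], [-0.763, 0.006, -0.646]]
ft_force: [-0.0, 0.3, 1.0]
grip_width: 0.0851
gripper_force: 0.0
```

Emit:
{"method": "jog_arm", "body": {"targets": [[0, 0, 0, 0, 0, 0], [0, 0, 0, 0, 0, 0], [0, 0, 0, 0, 0, 0], [0, 0, 0, 0, 0, 0]]}}

```text
time_s: 9.75
position: [0.4975, 0.2147, 0.1593]
tool_rot: [[0.171, 0.966, -0.194], [0.623, -0.259, -0.738], [-0.763, 0.006, -0.646]]
ft_force: [-0.9, -0.1, 1.2]
grip_width: 0.0853
gripper_force: 0.0
```

```bash
cat > chk.py <<'E'
from g import *; from s import *
o=env.observe(); print(o['grip_width'],o['gripper_force'],o['ft_force'],o['q'])
# brush in stand axes: x along the seated axis from foot upward (mm), y lateral, z normal; wrist+scene
for n in ('wrist','scene','top'):
    im=env.get_image(n); W=cloud(im); L=env.regions_of(n,'brush')
    for t in L[:3]:
        q=(W[t['pixels']]-foot)@np.c_[-S[:,0],S[:,1],S[:,2]]*1000; q=q[~np.isnan(q[:,0])]
        s=q[(abs(q[:,1])<45)&(abs(q[:,2])<45)]
        if len(s)<20: continue
        print(n,round(t['score'],2),len(s),'x',np.percentile(s[:,0],[1,99]))
        for a in range(60,220,20):
            u=s[(s[:,0]>=a)&(s[:,0]<a+20)]
            if len(u)>8: print(a,len(u),'lat',np.percentile(u[:,1],[4,96]),'top',np.percentile(u[:,2],[50,90]))
E
python3 chk.py
```

```text
0.0853326149953304 0.0 [-0.92 -0.11  1.19] [ 26.54  42.69  63.97 -36.92 107.29  41.48]
scene 0.79 399 x [  1.79 199.26]
60 53 lat [-25.02   1.71] top [19.91 27.93]
80 76 lat [-22.68   1.81] top [15.06 27.6 ]
140 12 lat [-13.68   4.21] top [20.16 21.33]
160 37 lat [-14.03   1.86] top [18.43 21.79]
180 48 lat [-13.63   2.43] top [18.41 22.18]
top 0.68 153 x [ 93.63 202.02]
80 9 lat [-13.83  12.78] top [2.6  6.16]
100 19 lat [-10.7    9.89] top [15.33 16.14]
120 28 lat [-9.18  9.15] top [16.11 17.85]
140 21 lat [-7.62  9.08] top [17.03 18.29]
160 26 lat [-8.44  7.35] top [17.74 19.03]
180 34 lat [-9.26  8.11] top [18.24 19.4 ]
200 16 lat [-7.74  4.98] top [14.23 18.57]
```

```bash
python3 - <<'E'
from g import *; from s import *
for n in ('top','scene'):
    p=np.load(f'st_{n}.npy'); q=(p-foot)@np.c_[-S[:,0],S[:,1],S[:,2]]*1000; q=q[p[:,2]>.02]
    for a in range(-15,125,15):
        u=q[(q[:,0]>=a)&(q[:,0]<a+15)&(abs(q[:,1])<18)]; w=q[(q[:,0]>=a)&(q[:,0]<a+15)&(abs(q[:,1])>24)]
        print(n,a,len(u),np.percentile(u[:,2],[10,50,90]) if len(u)>4 else '', 'wall',len(w),np.percentile(w[:,2],[50,95]) if len(w)>4 else '',np.percentile(w[:,1],[2,98]) if len(w)>4 else '')
E
```

```text
top -15 41 [-17.25  -4.49   5.76] wall 11 [3.9  5.97] [-29.74  31.06]
top 0 79 [-22.48 -11.43   2.7 ] wall 23 [0.48 6.45] [-28.53  32.43]
top 15 27 [-23.56 -21.87 -20.49] wall 14 [-2.22  5.23] [-29.73  31.09]
top 30 29 [-23.12 -22.   -20.47] wall 16 [2.21 4.62] [-29.65  32.56]
top 45 26 [-23.16 -21.8  -20.86] wall 15 [1.36 5.4 ] [-29.76  32.22]
top 60 23 [-21.73 -18.26 -15.85] wall 14 [3.85 5.15] [-29.53  31.91]
top 75 39 [-22.61 -20.81 -17.89] wall 16 [3.15 5.15] [-28.61  32.62]
top 90 36 [-26.52 -21.6  -20.23] wall 25 [-6.3   5.35] [-30.35  32.77]
top 105 20 [-25.93 -22.82 -19.36] wall 26 [-14.62   1.92] [-30.07  32.31]
top 120 0  wall 0  
scene -15 27 [-15.89  -1.13   7.36] wall 12 [1.25 7.79] [-36.63  30.62]
scene 0 33 [-20.38  -6.62   6.06] wall 46 [-8.61  5.58] [-36.62  29.62]
scene 15 6 [-22.11 -20.9  -19.3 ] wall 50 [-8.6   4.75] [-35.6   27.79]
scene 30 10 [-19.93 -18.98 -18.22] wall 57 [-12.24   4.91] [-35.89  27.97]
scene 45 9 [-19.56 -18.71 -17.21] wall 58 [-12.32   4.55] [-35.13  27.67]
scene 60 6 [-15.17 -14.46 -13.73] wall 47 [-7.46  5.36] [-36.19  28.73]
scene 75 17 [-19.95 -18.42 -16.18] wall 51 [-7.16  6.86] [-35.42  30.19]
scene 90 27 [-23.25 -19.43 -16.57] wall 65 [-7.46  7.56] [-36.68  28.31]
scene 105 5 [-21.72 -19.83 -17.21] wall 4  
scene 120 0  wall 0
```

```bash
python3 - <<'E'
from g import *; from s import *
A=52
T,Q=grasp(S,foot+S[:,2]*.005-S[:,0]*.001,A,0,-.068)
print(T*1000,ik(T,Q,[16,29,78,-9,78,33])); plan([(T,Q)])
for psi in (40,60,75,90):
    q=[16,29,78,-9,78,33]
    for h in (.17,.1,.015):
        P,QQ=grasp(brushrot(psi,90),TB+[0,0,h],A,0,-.068); q,e=ik(P,QQ,q); print(psi,h,P*1000,q,e)
E
```

```text
[499.03 225.34 153.  ] (array([ 16.76,  29.1 ,  76.69, -10.35,  80.7 ,  33.72]), np.float64(1.3521823071293074e-10))
row [ 1.16 -0.13 -0.41] [ 0.11 37.75 -0.44] | dist 1.2 cm ang 38
40 0.17 [ 561.95 -274.6   328.77] [-20.6   41.95  38.31 -51.74 119.03  10.85] 9.356271849625177e-11
40 0.1 [ 561.95 -274.6   258.77] [-20.6   43.67  46.04 -48.21 112.95  18.9 ] 1.3162465385774783e-10
40 0.015 [ 561.95 -274.6   173.77] [-20.6   47.27  52.71 -45.56 105.92  26.84] 1.642394872130559e-10
60 0.17 [ 565.09 -277.24  328.77] [-18.7   34.97  51.78 -51.9  100.91   4.42] 1.9019104000165044e-11
60 0.1 [ 565.09 -277.24  258.77] [-18.7   37.37  58.72 -50.87  95.07  11.79] 2.2560972651921692e-10
60 0.015 [ 565.09 -277.24  173.77] [-18.7   41.67  64.93 -50.63  88.4   19.93] 1.476515297974428e-09
75 0.17 [ 567.94 -278.42  328.77] [-18.39  29.68  61.37 -51.99  86.68  -1.26] 8.405965211481003e-14
75 0.1 [ 567.94 -278.42  258.77] [-18.39  32.53  68.04 -52.82  80.87   6.33] 1.0666955569158329e-15
75 0.015 [ 567.94 -278.42  173.77] [-18.39  37.39  74.13 -54.76  74.39  15.37] 6.194905200552937e-15
90 0.17 [ 571.   -278.82  328.77] [-19.34  24.51  70.21 -51.47  71.9   -8.37] 4.020267935459729e-12
90 0.1 [ 571.   -278.82  258.77] [-19.34  27.78  76.8  -54.51  65.95   0.06] 4.368475440258695e-13
90 0.015 [ 571.   -278.82  173.77] [-19.34  33.23  82.91 -59.52  59.63  10.97] 6.616895539522101e-12
```

Emit:
{"method": "jog_arm", "body": {"targets": [[0.2, 0, -0.1, 0, 7, 0], [0.4, -0.1, -0.2, 0, 14, 0], [0.6, -0.1, -0.2, 0, 21, 0], [0.8, -0.1, -0.3, 0, 28, 0], [1, -0.1, -0.4, 0, 34, 0], [1.2, -0.1, -0.4, 0, 37.7, 0], [1.2, -0.1, -0.4, 0, 37.7, 0], [1.2, -0.1, -0.4, 0, 37.7, 0]]}}

```text
time_s: 10.72
position: [0.4994, 0.2248, 0.153]
tool_rot: [[0.255, 0.966, -0.049], [0.944, -0.26, -0.205], [-0.21, 0.006, -0.978]]
ft_force: [0.3, -0.5, -0.7]
grip_width: 0.0855
gripper_force: 0.0
```

```bash
python3 - <<'E'
from chk import *
T,Q=grasp(S,foot+S[:,2]*.005-S[:,0]*.001,52,0,-.068); plan([(T,Q)])
im=env.get_image('wrist'); save(im,'w5.png')
E
```

```text
0.08554755666749204 0.0 [ 0.26 -0.52 -0.66] [ 16.82  29.08  76.75 -10.61  80.55  34.26]
wrist 0.66 14708 x [  5.6  196.39]
60 1741 lat [-21.13  16.85] top [24.94 28.32]
80 2377 lat [-19.83  14.9 ] top [22.11 29.87]
100 994 lat [-11.77   6.39] top [16.5  17.31]
120 1176 lat [-11.56   6.6 ] top [17.2  18.03]
140 1407 lat [-11.66   6.43] top [17.7  18.62]
160 1705 lat [-11.63   6.57] top [18.37 19.3 ]
180 1847 lat [-11.61   6.41] top [19.14 20.06]
scene 0.65 496 x [-46.89 105.79]
60 44 lat [-35.69 -29.17] top [-9.42  5.74]
80 73 lat [-34.98  25.19] top [-13.54   5.68]
100 39 lat [-35.58  14.01] top [-18.9    1.59]
scene 0.58 346 x [  7.15 198.5 ]
60 46 lat [-23.94   0.77] top [21.42 27.01]
80 79 lat [-21.9    5.32] top [17.13 28.05]
100 33 lat [-14.8    5.59] top [17.2  19.39]
120 33 lat [-14.64   3.29] top [16.6  20.09]
180 27 lat [-14.29  -1.18] top [15.86 19.8 ]
top 0.46 35 x [187.35 203.25]
180 16 lat [-6.89  7.7 ] top [17.21 18.65]
200 19 lat [-7.62  6.13] top [13.58 18.36]
row [-0.08 -0.02 -0.06] [ 0.23  0.1  -0.32] | dist 0.1 cm ang 0
```

View pics/w5.png

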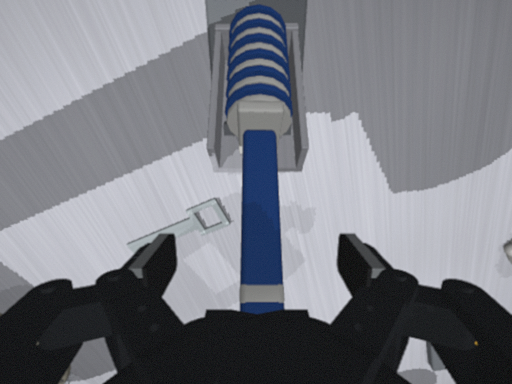

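The wrist view shows the brush lying in the trough (trough columns 208–307, head 228–292), handle between the open fingers. Gripping again.

Emit:
{"method": "jog_arm", "body": {"targets": [[0, -0.1, 0, 0, 0, 0], [0, -0.1, 0, 0, 0, 0], [0, -0.1, 0, 0, 0, 0], [0, -0.1, 0, 0, 0, 0], [0, -0.1, 0, 0, 0, 0], [0, -0.1, 0, 0, 0, 0], [0, -0.1, 0, 0, 0, 0], [0, -0.1, 0, 0, 0, 0]], "hand": 0, "newtons": 100}}

```text
time_s: 11.73
position: [0.4985, 0.2256, 0.1528]
tool_rot: [[0.255, 0.966, -0.049], [0.944, -0.259, -0.203], [-0.209, 0.006, -0.978]]
ft_force: [0.4, -0.4, 0.6]
grip_width: 0.0186
gripper_force: 97.5
```

Emit:
{"method": "jog_arm", "body": {"targets": [[-0.4, 0, -2, 0, 0, 0], [-0.9, 0, -4.5, 0, 0, 0], [-1.6, 0, -8, 0, 0, 0], [-2.3, 0, -11.5, 0, 0, 0], [-3, 0, -15, 0, 0, 0], [-3.6, 0, -18, 0, 0, 0], [-3.6, 0, -18, 0, 0, 0], [-3.6, 0, -18, 0, 0, 0]]}}

```text
time_s: 12.4
position: [0.4982, 0.2283, 0.3372]
tool_rot: [[0.255, 0.966, -0.046], [0.944, -0.259, -0.202], [-0.207, 0.008, -0.978]]
ft_force: [-0.8, -0.1, -1.4]
grip_width: 0.0183
gripper_force: 97.9
```

```bash
cat > held.py <<'E'
from g import *; from s import *
def held():
    p,r=now(); im=env.get_image('wrist'); W=cloud(im); t=env.regions_of('wrist','brush')[0]
    # visible top surface of the handle: fit line in tool frame, blue pixels only
    f=im['frame'].astype(int); m=t['pixels']&(f[...,2]>f[...,0]+40)
    q=(W-p)@r*1000; q=q[m]; q=q[~np.isnan(q[:,0])]; q=q[(abs(q[:,1])<11)&(abs(q[:,2])<120)]
    al=t['pixels']; w=((W-p)@r*1000)[al]; w=w[~np.isnan(w[:,0])]
    print(t['score'],len(q)); np.save('held.npy',w)
    # handle: part with lateral half-width ~10; take the 45 mm nearest to the palm
    q=q[q[:,0]<60]; c=q.mean(0); d=np.linalg.svd(q-c,full_matrices=False)[2][0]; d*=np.sign(d[0])
    print('mean',c,'dir',d,'angle to tool z',np.degrees(np.arccos(d[2])))
    s=(w-c)@d; lat=abs(w[:,1]-c[1])
    for a in range(-80,160,10):
        k=(s>=a)&(s<a+10)
        if k.sum()>5: print(a,k.sum(),'half width',np.percentile(lat[k],96))
    print('along ext',np.percentile(s,[.5,99.5]))
held()
E
python3 held.py
```

```text
0.6 7876
mean [ 20.44   0.55 -14.26] dir [0.77 0.   0.63] angle to tool z 50.668289104951114
-50 559 half width 9.298299390572067
-40 951 half width 8.955918243182243
-30 854 half width 8.917671933734228
-20 763 half width 8.913396750710463
-10 740 half width 9.475362917150493
0 676 half width 9.491797043779906
10 628 half width 9.492295804800964
20 568 half width 9.585419373600734
30 533 half width 9.467128122715959
40 482 half width 9.553980307834706
50 1438 half width 12.4573310483023
60 816 half width 18.98015688923903
70 934 half width 20.291087912483096
80 930 half width 20.12000700429199
90 361 half width 17.782550682277417
100 822 half width 20.169177349927892
110 728 half width 20.111783891116268
120 392 half width 19.344808119871608
130 602 half width 19.69100847131688
140 595 half width 20.184293365275092
along ext [-44.47 147.07]
```

```bash
cat > t.py <<'E'
from g import *; from s import *
H=dict(a=50.5,flip=0,gx=-.070,up=-.002)
tl=np.array([.1315,.0005,.087])
def tipnow():
    p,r=now(); return p+r@tl
E
python3 - <<'E'
from t import *
print(tipnow()*1000)
P,Q=grasp(brushrot(60,90),TB+[0,0,.165],**H); print(P*1000,(P+Q@tl)*1000,ik(P,Q,[-18,35,52,-52,100,4])); plan([(P,Q)])
E
```

```text
[527.14 334.43 222.11]
[ 562.9  -281.03  321.64] [ 571.59 -266.98  164.83] (array([-19.43,  34.67,  52.63, -50.35,  99.87,   4.67]), np.float64(3.046204738721399e-11))
row [-46.14  19.48  11.32] [  8.1  -38.18  12.95] | dist 51.3 cm ang 41
```

Emit:
{"method": "jog_arm", "body": {"targets": [[-46.1, 19.5, 11.3, 8.1, -38.2, 13], [-46.1, 19.5, 11.3, 8.1, -38.2, 13], [-46.1, 19.5, 11.3, 8.1, -38.2, 13], [-46.1, 19.5, 11.3, 8.1, -38.2, 13], [-46.1, 19.5, 11.3, 8.1, -38.2, 13], [-46.1, 19.5, 11.3, 8.1, -38.2, 13], [-46.1, 19.5, 11.3, 8.1, -38.2, 13], [-46.1, 19.5, 11.3, 8.1, -38.2, 13]]}}

```text
time_s: 13.17
position: [0.5408, -0.1038, 0.3246]
tool_rot: [[0.315, 0.866, -0.388], [0.552, -0.499, -0.668], [-0.772, -0.004, -0.635]]
ft_force: [0.8, 0.9, -0.7]
grip_width: 0.0189
gripper_force: 97.8
```

```bash
python3 - <<'E'
from t import *
print(tipnow()*1000,env.observe()['q'])
P,Q=grasp(brushrot(60,90),TB+[0,0,.165],**H); plan([(P,Q)])
E
```

```text
[548.92 -89.69 167.75] [ -4.43  31.63  57.78 -47.79 109.97  16.26]
row [-8.85 10.76 11.17] [-0.1   0.08  0.18] | dist 17.9 cm ang 0
```

Emit:
{"method": "jog_arm", "body": {"targets": [[-8.9, 10.8, 11.2, 0, 0, 0], [-8.9, 10.8, 11.2, 0, 0, 0], [-8.9, 10.8, 11.2, 0, 0, 0], [-8.9, 10.8, 11.2, 0, 0, 0], [-8.9, 10.8, 11.2, 0, 0, 0], [-8.9, 10.8, 11.2, 0, 0, 0]]}}

```text
time_s: 13.67
position: [0.5617, -0.2834, 0.3226]
tool_rot: [[0.32, 0.864, -0.39], [0.551, -0.504, -0.665], [-0.771, -0.002, -0.637]]
ft_force: [0.5, 0.3, -2.3]
grip_width: 0.0181
gripper_force: 97.8
```

```bash
python3 - <<'E'
from t import *
print(tipnow()*1000,env.observe()['q'])
P,Q=grasp(brushrot(60,90),TB+[0,0,.165],**H); plan([(P,Q)])
for h in (.105,.017): plan([(P+[0,0,h-.165],Q)])
c=[]
for n in ('scene','top'):
    im=env.get_image(n); W=cloud(im)
    for t in env.regions_of(n,'brush')[:2]:
        q=W[t['pixels']]; q=q[~np.isnan(q[:,0])]; q=q[(abs(q[:,0]-.57)<.06)&(abs(q[:,1]+.267)<.06)]*1000
        if len(q)<20: continue
        print(n,t['score'],len(q))
        for a in range(150,340,20):
            s=q[(q[:,2]>a)&(q[:,2]<a+20)]
            if len(s)>5: print(a,len(s),'x',np.percentile(s[:,0],[3,97]),'y',np.percentile(s[:,1],[3,97]))
    f=im['frame']; f=f[90:290,50:290] if n=='scene' else f[90:290,270:510]
    c.append(cv2.resize(f,(400,333),interpolation=2)[...,::-1])
cv2.imwrite('pics/c6.png',np.hstack(c))
E
```

```text
[ 570.27 -269.1   165.78] [-19.68  34.67  52.46 -50.31 100.04   4.48]
row [ 0.24 -0.01 -0.14] [-0.27 -0.05 -0.1 ] | dist 0.3 cm ang 0
row [ 4.87 -0.    3.68] [-0.27 -0.05 -0.1 ] | dist 6.1 cm ang 0
row [11.65  0.01  9.28] [-0.27 -0.05 -0.1 ] | dist 14.9 cm ang 0
scene 0.98 473
170 73 x [568.82 592.82] y [-283.75 -245.93]
190 55 x [570.93 592.97] y [-283.22 -245.98]
210 76 x [564.7  595.73] y [-284.88 -247.35]
230 73 x [573.86 594.76] y [-286.11 -247.07]
250 113 x [566.13 593.6 ] y [-287.41 -246.89]
270 39 x [569.79 583.94] y [-277.47 -258.55]
290 28 x [571.94 584.64] y [-273.01 -259.63]
top 0.72 232
170 24 x [548.07 563.37] y [-267.51 -244.89]
190 21 x [547.56 572.04] y [-271.59 -246.4 ]
210 12 x [547.26 554.59] y [-269.66 -250.43]
230 23 x [547.01 583.97] y [-271.97 -247.68]
250 38 x [549.43 581.  ] y [-276.08 -246.71]
330 17 x [563.08 582.42] y [-282.1  -240.58]
```

View pics/c6.png

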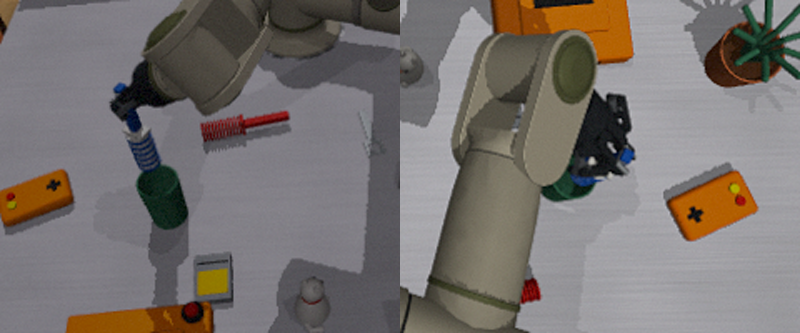

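The scene crop shows the brush upright exactly over the tumbler mouth (162,170). The top crop is mostly hidden by the arm. Lowering in.

Emit:
{"method": "jog_arm", "body": {"targets": [[1.8, 0, 1, 0, 0, 0], [3.4, 0, 2.4, 0, 0, 0], [4.9, 0, 3.7, 0, 0, 0], [6.3, 0, 4.8, 0, 0, 0], [6.3, 0, 4.8, 0, 0, 0]]}}

```text
time_s: 14.28
position: [0.5638, -0.2756, 0.2422]
tool_rot: [[0.315, 0.867, -0.387], [0.554, -0.499, -0.667], [-0.771, -0.005, -0.637]]
ft_force: [-0.2, 0.1, -0.9]
grip_width: 0.0185
gripper_force: 97.9
```

Emit:
{"method": "jog_arm", "body": {"targets": [[1.5, 0, 1.2, 0, 0, 0], [2.8, 0, 2.3, 0, 0, 0], [4, 0, 3.3, 0, 0, 0], [4.8, 0, 4, 0, 0, 0], [5.3, 0, 4.4, 0, 0, 0], [5.3, 0, 4.4, 0, 0, 0], [5.3, 0, 4.4, 0, 0, 0]]}}

```text
time_s: 14.87
position: [0.5646, -0.2776, 0.1779]
tool_rot: [[0.321, 0.866, -0.384], [0.55, -0.5, -0.668], [-0.771, 0.003, -0.637]]
ft_force: [0.2, -0.1, -0.7]
grip_width: 0.0187
gripper_force: 98.0
```

```bash
python3 - <<'E'
from t import *
print(tipnow()*1000,env.observe()['ft_force'])
P,Q=grasp(brushrot(60,90),TB+[0,0,.165],**H)
for h in (.1,.016): plan([(P+[0,0,h-.165],Q)])
plan([(P,Q)],(P+[0,0,-.085],Q))
E
```

```text
[ 573.89 -263.58   21.15] [ 0.15 -0.11 -0.73]
row [-6.31  0.05 -4.72] [ 0.1  -0.08 -0.16] | dist 7.9 cm ang 0
row [0.16 0.02 0.64] [ 0.1  -0.08 -0.16] | dist 0.7 cm ang 0
row [-6.56  0.   -5.41] [0. 0. 0.] | dist 8.5 cm ang 0
```

Emit:
{"method": "jog_arm", "body": {"targets": [[0.3, 0, 0.6, 0, 0, 0], [0.4, 0, 0.8, 0, 0, 0], [0.4, 0, 0.8, 0, 0, 0], [0.4, 0, 0.8, 0, 0, 0]]}}

```text
time_s: 15.2
position: [0.5624, -0.281, 0.169]
tool_rot: [[0.321, 0.865, -0.385], [0.551, -0.501, -0.668], [-0.771, 0.002, -0.637]]
ft_force: [0.7, 0.4, -0.9]
grip_width: 0.0186
gripper_force: 98.0
```

```bash
python3 - <<'E'
from t import *
print(tipnow()*1000,env.observe()['ft_force'])
im=env.get_image('scene'); W=cloud(im)
r=[t for t in env.regions_of('scene','tumbler') if abs(np.nanmedian(W[t['pixels']],0)[1]+.267)<.05][0]
p=W[r['pixels']];q=p[(p[:,2]>.108)&(p[:,2]<.12)];s=np.linalg.lstsq(np.c_[2*q[:,:2],np.ones(len(q))],(q[:,:2]**2).sum(1),rcond=None)[0];print('tumbler scene',s[:2])
b=[t for t in env.regions_of('scene','brush') if abs(np.nanmedian(W[t['pixels']],0)[1]+.267)<.05]
if b:
    q=W[b[0]['pixels']]*1000
    for a in range(115,220,15):
        s=q[(q[:,2]>a)&(q[:,2]<a+15)]
        if len(s)>5: print(a,len(s),np.percentile(s,[3,97],axis=0)[:,:2].ravel())
E
```

```text
[ 571.57 -266.92   12.26] [ 0.7   0.36 -0.95]
tumbler scene [ 0.58 -0.27]
115 28 [ 568.57 -272.59  613.52 -248.21]
130 12 [ 572.86 -263.37  583.8  -254.15]
190 8 [ 574.72 -271.13  585.   -257.37]
205 25 [ 564.79 -273.3   597.91 -250.85]
```

No contact force; tip about 12 mm above the underside and centred. Now the strokes.

Emit:
{"method": "jog_arm", "body": {"targets": [[-1.8, 0, -1.5, 0, 0, 0], [-4, 0, -3.3, 0, 0, 0], [-6.2, 0, -5.1, 0, 0, 0], [-7, 0, -5.8, 0, 0, 0], [-7, 0, -5.8, 0, 0, 0], [-7, 0, -5.8, 0, 0, 0], [-7, 0, -5.8, 0, 0, 0]]}}

```text
time_s: 15.93
position: [0.562, -0.2805, 0.2577]
tool_rot: [[0.318, 0.866, -0.386], [0.552, -0.501, -0.667], [-0.771, -0.001, -0.637]]
ft_force: [0.6, 0.9, -1.4]
grip_width: 0.0184
gripper_force: 98.0
```

Emit:
{"method": "jog_arm", "body": {"targets": [[1.8, 0, 1.5, 0, 0, 0], [4, 0, 3.3, 0, 0, 0], [6.2, 0, 5.1, 0, 0, 0], [7, 0, 5.8, 0, 0, 0], [7, 0, 5.8, 0, 0, 0], [7, 0, 5.8, 0, 0, 0], [7, 0, 5.8, 0, 0, 0]]}}

```text
time_s: 16.52
position: [0.5626, -0.2809, 0.1687]
tool_rot: [[0.32, 0.866, -0.385], [0.551, -0.501, -0.668], [-0.771, 0.002, -0.637]]
ft_force: [-0.3, -1.0, -0.7]
grip_width: 0.0189
gripper_force: 97.9
```

```bash
python3 -c "
from t import *
print(tipnow()*1000,env.observe()['ft_force'])"
```

```text
[ 571.64 -266.74   11.94] [-0.33 -0.96 -0.74]
```

Emit:
{"method": "jog_arm", "body": {"targets": [[-1.8, 0, -1.5, 0, 0, 0], [-4, 0, -3.3, 0, 0, 0], [-6.2, 0, -5.1, 0, 0, 0], [-7, 0, -5.8, 0, 0, 0], [-7, 0, -5.8, 0, 0, 0], [-7, 0, -5.8, 0, 0, 0], [-7, 0, -5.8, 0, 0, 0]]}}

```text
time_s: 17.1
position: [0.562, -0.2805, 0.2578]
tool_rot: [[0.318, 0.866, -0.386], [0.552, -0.501, -0.667], [-0.771, -0.001, -0.637]]
ft_force: [0.3, 0.4, -0.8]
grip_width: 0.0185
gripper_force: 98.0
```

Emit:
{"method": "jog_arm", "body": {"targets": [[1.8, 0, 1.5, 0, 0, 0], [4, 0, 3.3, 0, 0, 0], [6.2, 0, 5.1, 0, 0, 0], [7, 0, 5.8, 0, 0, 0], [7, 0, 5.8, 0, 0, 0], [7, 0, 5.8, 0, 0, 0], [7, 0, 5.8, 0, 0, 0]]}}

```text
time_s: 17.68
position: [0.5625, -0.2808, 0.1687]
tool_rot: [[0.32, 0.866, -0.385], [0.551, -0.501, -0.668], [-0.771, 0.002, -0.637]]
ft_force: [-0.3, -0.1, -1.4]
grip_width: 0.0186
gripper_force: 97.9
```

Emit:
{"method": "jog_arm", "body": {"targets": [[-1.8, 0, -1.5, 0, 0, 0], [-4, 0, -3.3, 0, 0, 0], [-6.2, 0, -5.1, 0, 0, 0], [-7, 0, -5.8, 0, 0, 0], [-7, 0, -5.8, 0, 0, 0], [-7, 0, -5.8, 0, 0, 0], [-7, 0, -5.8, 0, 0, 0]]}}

```text
time_s: 18.27
position: [0.562, -0.2805, 0.2578]
tool_rot: [[0.318, 0.866, -0.386], [0.552, -0.501, -0.667], [-0.771, -0.001, -0.637]]
ft_force: [-0.5, -0.1, -1.7]
grip_width: 0.0185
gripper_force: 98.0
```

Emit:
{"method": "jog_arm", "body": {"targets": [[-1.8, 0, -1.5, 0, 0, 0], [-3.6, 0, -3, 0, 0, 0], [-5.4, 0, -4.5, 0, 0, 0], [-6.2, 0, -5.1, 0, 0, 0], [-6.2, 0, -5.1, 0, 0, 0]]}}

```text
time_s: 18.68
position: [0.5623, -0.2809, 0.341]
tool_rot: [[0.322, 0.866, -0.383], [0.55, -0.501, -0.668], [-0.771, 0.005, -0.637]]
ft_force: [0.1, -0.8, -1.4]
grip_width: 0.0186
gripper_force: 98.0
```

```bash
python3 - <<'E'
from t import *
print(tipnow()*1000,env.observe()['ft_force'])
import held
# same brush pose as when first lifted out of the stand, 184 mm above its seat
P,Q=grasp(S,foot+S[:,2]*.004-S[:,0]*.006+[0,0,.16],**H); print(P*1000); plan([(P,Q)])
print(env.observe()['time_s'])
im=env.get_image('scene'); W=cloud(im)
for t in env.regions_of('scene','tumbler')[:3]:
    p=W[t['pixels']];q=p[(p[:,2]>.108)&(p[:,2]<.12)]
    if len(q)<20: continue
    s=np.linalg.lstsq(np.c_[2*q[:,:2],np.ones(len(q))],(q[:,:2]**2).sum(1),rcond=None)[0];print('tumbler scene',s[:2]*1000)
E
```

```text
[ 571.76 -267.    184.2 ] [ 0.14 -0.84 -1.42]
0.78 7910
mean [ 20.27   0.2  -14.74] dir [0.77 0.   0.63] angle to tool z 50.58072983895623
-50 587 half width 9.236909559490762
-40 935 half width 8.920776312690673
-30 862 half width 8.950873905850973
-20 777 half width 9.024370428671334
-10 740 half width 9.457315013106655
0 680 half width 9.497271335125099
10 624 half width 9.44045597111719
20 572 half width 9.573892587571516
30 525 half width 9.434021482086012
40 484 half width 9.584493315952388
50 1454 half width 12.473443645172367
60 792 half width 18.774497374092366
70 947 half width 20.19704581735612
80 935 half width 20.07430153778032
90 362 half width 17.87422863292395
100 816 half width 20.127222683028307
110 729 half width 20.087334399577223
120 414 half width 19.19503289770367
130 599 half width 19.76300570922792
140 578 half width 20.248681615335887
along ext [-44.56 147.59]
[497.52 219.56 311.75]
row [ 27.57 -30.63 -29.2 ] [ -7.96  39.67 -13.49] | dist 50.5 cm ang 43
18.7833
tumbler scene [ 574.45 -266.78]
```

The grip is unchanged and the tumbler hasn't moved. I'll go back to the exact pose where the brush sat.

```bash
cat > back.py <<'E'
from t import *
SP=np.array([.4985,.2256,.1528]); SQ=np.array([[.255,.966,-.049],[.944,-.259,-.203],[-.209,.006,-.978]])
u,_,v=np.linalg.svd(SQ); SQ=u@v
if __name__=='__main__':
    print('seat tip vs foot mm',(SP+SQ@tl-foot)*1000,'end',(SP+SQ@(tl-np.array([.774,0,.634])*.2)-(foot-S[:,0]*.2))*1000)
    plan([(SP+[0,0,.17],SQ)]); plan([(SP+[0,0,.01],SQ)]); plan([(SP+[0,0,.002],SQ)])
E
python3 back.py
```

```text
seat tip vs foot mm [1.82 2.22 5.26] end [1.19 6.18 8.38]
row [ 27.08 -30.84 -30.35] [ -8.3   38.19 -12.86] | dist 51.0 cm ang 41
row [ 39.41 -30.82 -20.16] [ -8.3   38.19 -12.86] | dist 53.9 cm ang 41
row [ 40.03 -30.81 -19.65] [ -8.3   38.19 -12.86] | dist 54.2 cm ang 41
```

Emit:
{"method": "jog_arm", "body": {"targets": [[27.1, -30.8, -30.3, -8.3, 38.2, -12.9], [27.1, -30.8, -30.3, -8.3, 38.2, -12.9], [27.1, -30.8, -30.3, -8.3, 38.2, -12.9], [27.1, -30.8, -30.3, -8.3, 38.2, -12.9], [27.1, -30.8, -30.3, -8.3, 38.2, -12.9], [27.1, -30.8, -30.3, -8.3, 38.2, -12.9], [27.1, -30.8, -30.3, -8.3, 38.2, -12.9], [27.1, -30.8, -30.3, -8.3, 38.2, -12.9]]}}

```text
time_s: 19.55
position: [0.5197, 0.0507, 0.3286]
tool_rot: [[0.257, 0.965, -0.047], [0.943, -0.261, -0.204], [-0.209, 0.008, -0.978]]
ft_force: [1.5, -0.5, -0.6]
grip_width: 0.0183
gripper_force: 98.2
```

```bash
python3 back.py
```

```text
seat tip vs foot mm [1.82 2.22 5.26] end [1.19 6.18 8.38]
row [16.08 -6.62 -2.9 ] [ 0.11  0.03 -0.14] | dist 17.6 cm ang 0
row [19.43 -6.75 12.74] [ 0.11  0.03 -0.14] | dist 24.2 cm ang 0
row [19.59 -6.75 13.53] [ 0.11  0.03 -0.14] | dist 24.7 cm ang 0
```

Emit:
{"method": "jog_arm", "body": {"targets": [[16.1, -6.6, -2.9, 0, 0, 0], [16.1, -6.6, -2.9, 0, 0, 0], [16.1, -6.6, -2.9, 0, 0, 0], [16.1, -6.6, -2.9, 0, 0, 0], [16.1, -6.6, -2.9, 0, 0, 0], [16.1, -6.6, -2.9, 0, 0, 0], [16.1, -6.6, -2.9, 0, 0, 0]]}}

```text
time_s: 20.13
position: [0.4992, 0.2249, 0.3222]
tool_rot: [[0.254, 0.966, -0.047], [0.944, -0.258, -0.206], [-0.211, 0.008, -0.978]]
ft_force: [-0.4, -0.1, -1.6]
grip_width: 0.0187
gripper_force: 98.2
```

```bash
python3 back.py
```

```text
seat tip vs foot mm [1.82 2.22 5.26] end [1.19 6.18 8.38]
row [ 0.04 -0.09 -0.07] [0.12 0.11 0.05] | dist 0.1 cm ang 0
row [ 3.41 -0.21 15.57] [0.12 0.11 0.05] | dist 15.9 cm ang 0
row [ 3.58 -0.22 16.35] [0.12 0.11 0.05] | dist 16.7 cm ang 0
```

Emit:
{"method": "jog_arm", "body": {"targets": [[0.7, -0.1, 3.5, 0, 0, 0], [1.4, -0.1, 7, 0, 0, 0], [2.1, -0.1, 10, 0, 0, 0], [2.6, -0.1, 12.3, 0, 0, 0], [3, -0.1, 14, 0, 0, 0], [3.3, -0.1, 15.3, 0, 0, 0], [3.6, -0.1, 16.3, 0, 0, 0], [3.6, -0.1, 16.3, 0, 0, 0]]}}

```text
time_s: 20.8
position: [0.5, 0.2246, 0.1546]
tool_rot: [[0.256, 0.965, -0.049], [0.943, -0.261, -0.205], [-0.21, 0.007, -0.978]]
ft_force: [0.4, 0.5, -2.1]
grip_width: 0.0186
gripper_force: 98.2
```

```bash
python3 back.py; python3 -c "
from g import *
o=env.observe();print(o['ft_force'],o['position'])
im=env.get_image('wrist');save(im,'w7.png')"
```

```text
seat tip vs foot mm [1.82 2.22 5.26] end [1.19 6.18 8.38]
row [ -3.48  -0.06 -16.46] [ 0.03  0.09 -0.08] | dist 16.8 cm ang 0
row [-0.11 -0.16 -0.82] [ 0.03  0.09 -0.08] | dist 0.8 cm ang 0
row [ 0.05 -0.17 -0.04] [ 0.03  0.09 -0.08] | dist 0.2 cm ang 0
[ 0.44  0.51 -2.08] [0.5  0.22 0.15]
```

View pics/w7.png

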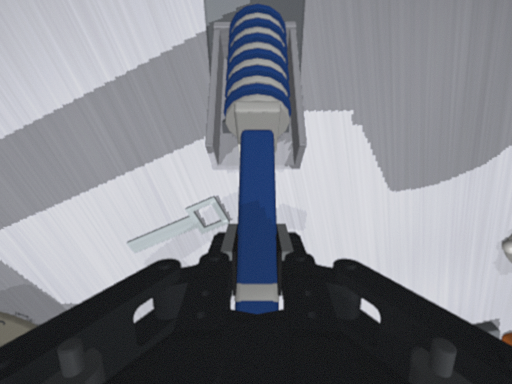

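The wrist view shows the head back in the trough (head 226–290 between walls 208–305). Let go and withdraw.

Emit:
{"method": "jog_arm", "body": {"targets": [[0, 0, 0, 0, 0, 0], [0, 0, 0, 0, 0, 0], [0, 0, 0, 0, 0, 0], [0, 0, 0, 0, 0, 0], [0, 0, 0, 0, 0, 0], [0, 0, 0, 0, 0, 0], [0, 0, 0, 0, 0, 0], [0, 0, 0, 0, 0, 0]], "hand": 1}}

```text
time_s: 21.52
position: [0.5002, 0.2258, 0.1565]
tool_rot: [[0.255, 0.966, -0.045], [0.944, -0.259, -0.204], [-0.209, 0.009, -0.978]]
ft_force: [0.5, 0.8, -0.3]
grip_width: 0.0855
gripper_force: 0.0
```

Emit:
{"method": "jog_arm", "body": {"targets": [[0, 0, -1.5, 0, 0, 0], [0, 0, -3.5, 0, 0, 0], [0, 0, -6, 0, 0, 0], [0, 0, -9, 0, 0, 0], [0, 0, -12, 0, 0, 0], [0, 0, -15, 0, 0, 0], [0, 0, -15, 0, 0, 0], [0, 0, -15, 0, 0, 0]]}}

```text
time_s: 22.18
position: [0.5073, 0.2568, 0.3042]
tool_rot: [[0.255, 0.966, -0.042], [0.944, -0.258, -0.203], [-0.208, 0.012, -0.978]]
ft_force: [-0.4, -0.3, -0.3]
grip_width: 0.0857
gripper_force: 0.0
```

```bash
python3 chk.py; python3 -c "
from g import *
im=env.get_image('wrist');save(im,'w8.png')"
```

```text
0.08568061466084709 0.0 [-0.4  -0.25 -0.27] [ 19.59  25.48  57.42 -10.5  103.2   32.78]
wrist 0.65 3832 x [  4.65 199.46]
60 528 lat [-24.27  14.04] top [24.58 28.4 ]
80 603 lat [-21.91  12.6 ] top [21.5  30.04]
100 250 lat [-14.46   4.67] top [16.79 17.74]
120 281 lat [-14.03   4.72] top [17.56 18.39]
140 302 lat [-14.29   4.8 ] top [18.25 19.23]
160 338 lat [-14.03   4.86] top [18.89 19.83]
180 414 lat [-13.14   3.93] top [19.1  20.18]
scene 0.96 413 x [  7.11 198.97]
60 45 lat [-27.31  -2.27] top [21.47 26.9 ]
80 80 lat [-25.18   0.02] top [17.17 28.02]
100 31 lat [-16.81  -1.57] top [16.02 19.68]
120 31 lat [-16.4   -3.92] top [16.76 20.49]
140 30 lat [-16.74  -2.86] top [18.82 20.98]
160 30 lat [-16.76  -2.37] top [18.7  21.68]
180 40 lat [-16.25  -2.1 ] top [17.12 22.34]
top 0.84 289 x [ 33.45 201.58]
60 22 lat [-22.73  -3.56] top [23.13 26.36]
80 103 lat [-19.74  16.33] top [16.96 27.67]
100 27 lat [-10.01   8.09] top [15.43 21.98]
120 25 lat [-11.66   5.86] top [16.14 17.36]
140 25 lat [-10.75   6.87] top [16.9  18.26]
160 24 lat [-10.66   5.29] top [18.31 19.51]
180 38 lat [-10.88   6.38] top [18.27 19.93]
200 12 lat [-8.99  3.39] top [11.95 19.21]
```

View pics/w8.png

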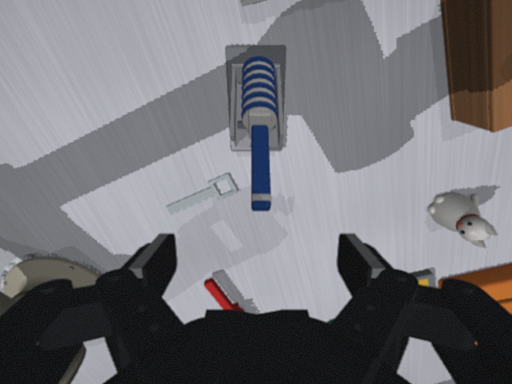

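The wrist view shows the brush resting in the trough, bristles down, handle end at (261,205), and the gripper clear of it. The pose matches the first propping, well within tolerance.

```bash
python3 -c "
from rig import env
print(env.close_job())"
```

```text
the job is handed in; nothing more can be done
None
```

I propped the brush in the stand, gave the tumbler three full strokes, put the brush back in the stand bristles down, and handed the job in at about 22 s; the hand-in returned no verdict.

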